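# Set a tin in the V stop and find the socket key for its lock nut

### The arm

A 6-joint arm with a two-finger parallel gripper is mounted at the origin on a cart in front of the work surface, level with it; the furniture and walls round the work are solid. World frame = base frame: x ahead of the robot, y to its left, z up, the work surface at z = 0. Lengths are in m, angles in rad, forces in N, time in s.
With the tool pointing down it reaches from about 0.375 to 0.9 m from the base axis. Payload 3.1 kg.
Tool frame: the origin (TCP) lies midway between the tips of the shut fingers; the grasp point (between the pads) lies 19 mm behind it; x points along the fingers, y is the direction in which the jaws open and shut, and the axes are right-handed (so a half turn about x gives the same grasp; the last joint's range is limited). The gripper opens to 85 mm and grips with 20 to 120 N. Pads are 22 mm wide; open, the fingers measure 114 mm over their backs; the gripper's body (76 mm by 85 mm) begins 54 mm behind the grasp point. The pads swing forward as they close: fully open they stand 13 mm farther back than shut.
Start: joints at [0.998, 0.527, 1.433, -0, 1.181, -0.178], TCP at [0.24, 0.577, 0.231] pointing down, gripper open.
Joint ranges: [-3.08, 3.08], [-0.75, 2.2], [0.22, 2.44], [-1.43, 4.57], [0, 2.65], [-2.85, 2.85]. Speed limits (rad/s): [2.79, 2.79, 3.14, 3.14, 3.14, 3.14].

### API

Orientations are given as a unit quaternion [x, y, z, w].
In Python, from station import manip gives the robot as it stands.
- The arm moves only by the tool carry_out, never from a script. Its argument "commands" is a list that holds one entry, the list of rows, each a list of 7 numbers: the shift along the tool's x, y, z in units of 25 mm (1.0 is 25 mm), then the turn, a rotation vector about the tool's x, y, z in units of 5 degrees (1.0 is 5 degrees), then the finger opening in mm, from 0 to 85.4. A call has exactly 5 rows; each row is the pose to reach, as a shift and turn from the pose commanded when the call began, along the tool's axes at that moment; what a row does not reach only later rows make up. A row lasts 1/10 s, in which the tool goes at most 50 mm and 8.59 degrees, less where a joint would pass 70% of its speed; a pose out of reach is approached as far as the arm can. A call with a gripper value outside its range is refused whole. The fingers move at their own pace and stop on an object; "force" is the grip in N (left out, the last holds). Time passes only in rows, so rows that repeat a pose let the fingers close, or fill a call up. It gives the time, the measured TCP pose, the force and the opening at its end, in the units of the state.
- manip.sense(): the state, without advancing time (a new reading comes with each control period).
- manip.snapshot(name): name is "scene" or "top"; returns a dict with "image" (420x560x3 uint8, red, green, blue), "fx", "fy", "cx", "cy" (pixels), "k1" (the pictures are not rectified: a ray, as slopes to the right and down, at radius r is drawn at 1 + k1 r^2 times it, then the intrinsics apply), "rvec" (rotation vector, rad) and "tvec" (3), from world to camera coordinates, as OpenCV has them. Camera axes: x right, y down, z forward; pixel columns grow to the right and rows downward; lengths in m; the calibration is good to about 2 mm. A picture is of the moment at which its call begins. There is no depth.
- manip.sign_off(): hands the job in, once; it reports no verdict.
The state is a dict: "t": time; "q": joint angles; "qd": joint speeds; "tau": joint torques, N m; "tcp_pos": TCP position; "tool_rot": TCP orientation; "force": force on the tool from outside, world axes, zero at the start; "ft_torque": the same for the moment, N m; "finger_gap": opening from 0.0 (shut) to 1.0 (fully open).
Only numpy, scipy, OpenCV 4.12 (cv2) and the standard library are available. Lean on these libraries where they do the work, as an engineer would, in place of code of your own. Each camera call takes 0.05 s, during which the arm holds its last target.

### The job

Slide the lone gold tin along the table, without lifting it, fully home into the notch of the V stop so that it touches both faces. Then find out by trying which of the upright socket keys fits the stop's hex lock nut (two look alike, the slim one is plainly too small), stand a key that does not fit back upright on the table, and push the one that fits straight down until it sits fully on the nut's washer. Finish with that key still gripped and seated on the nut (do not let go), with the tin still home and the lid, marker, jar and label roll left where they are.

Things in the scene. Friction and masses are not known exactly. Their poses are not given: they have to be found in the camera images.
- tin: closed plain gold tin standing alone on the open table before the V stop, 66 mm across, 22 mm high, about 0.06 kg; origin at the centre of its underside
- v_stop: fixed aluminium block on the table, 30 mm high, with a 90 degree V notch open along its own -x (toward the robot). Origin on the table where the tin's centre lies when it touches both faces. From the origin along +x: notch tips at 19 mm (28 to 37 mm to either side), notch bottom at 47 mm, block end at 120 mm; the block is 64 mm wide
- lock_nut: tight steel hex nut (does not turn) on a 40 mm washer on the V stop, 82 mm along the stop's +x. 22 mm across flats, 14 mm high with chamfered top edges; bolt end 12 mm thick reaches 20.5 mm above the washer. Origin on its axis at the washer's top, 33 mm above the table. Flats face along its x: a key fits at multiples of 60 degrees; its angle to the stop varies
- key_a: upright steel socket key, 88 mm high, key_b looks the same. 0-36 mm: hexagonal box 36 mm across flats with a hex bore open below, 30 mm deep; then a round neck 18 mm thick; 46-88 mm: flat wing to hold, 34 mm wide along x, 14 mm thick along y. Flats of box and bore face along x. About 0.14 kg. Origin: centre of underside, z up
- key_b: second socket key, outside exactly as key_a, same axes and origin. Only the bores differ: one of key_a and key_b (not known which) has a bore 24.8 mm across flats and drops over the lock nut until its rim rests on the washer; in the other the bore is clearly too small and the key stops on top of the nut, its rim about 14 mm above the washer
- key_c: third, slimmer socket key: as key_a, same height, wing, axes and origin, but its hexagonal box is only 26 mm across flats outside and its bore 14 mm, far too small for the nut; about 0.14 kg
- loose_lid: bystander: loose tin lid, a shallow gold disc 69 mm across and 7 mm high; to be left alone; origin at its underside
- marker: bystander: white marker pen lying flat, 130 x 13 x 14 mm; to be left alone; origin at its underside
- jar: bystander: translucent jar with an orange screw lid, 69 mm across, 75 mm high; to be left alone; origin at its underside
- label_roll: bystander: roll of white labels standing flat, 83 mm across, 40 mm high; to be left alone; origin at its underside
Things that resemble listed ones, but are neither listed nor needed, are in the scene too. What is shaped like the tin but green or purple is not meant.

How it is judged:
By the outcome, as a careful person would: the job done as asked, in the order asked, and still so for the second after the job is handed in, while the arm keeps its last pose, push and grip.
It also fails if it takes over 72 s, if anything falls off the work surface, if the arm or the gripper's body presses on something with over 40 N, if the wrist force passes 120 N, or if a joint passes its speed limit or range.

## Working session

There is one attempt and no reset: what is moved stays moved. The work goes in short steps, Python scripts to look and compute and a tool call to move; the robot and the scene stay as the last step left them, time stands still between calls to the robot, and variables do not carry over. Pictures are saved under pics/ and viewed, and the job is handed in when it is done.

Besides the shell and the picture viewer there is one more tool, called after "Request:" as name(argument=value, ...), one argument or row to a line, values as JSON. carry_out: Moves the arm, as the interface text tells. Its arguments: {"type":"object","properties":{"commands":{"type":"array"},"force":{"type":"number"}},"required":["commands"]}

```bash
ls; mkdir -p pics; python3 - <<'E'
from station import manip
import cv2,json
for n in("scene","top"):
    s=manip.snapshot(n)
    im=s.pop("image"); cv2.imwrite(f"pics/{n}0.png",im[:,:,::-1]); print(n,{k:(v.tolist() if hasattr(v,'tolist') else v) for k,v in s.items()})
print(manip.sense())
E
```

```text
pics
scene {'fx': 419.03297789338075, 'fy': 419.03297789338075, 'cx': 281.30953623964956, 'cy': 208.45512480281104, 'k1': -0.013182020973442489, 'rvec': [2.037665915879664, -1.1445558656241794, 0.5188458392470086], 'tvec': [-0.45942502942969177, 0.27071840212798987, 0.8875826462250028]}
top {'fx': 450.8762724055383, 'fy': 450.8762724055383, 'cx': 269.61692617211287, 'cy': 205.7386606869879, 'k1': -0.03269564354966894, 'rvec': [2.1929746219316875, -2.1498211848345345, 0.10174650554826921], 'tvec': [-0.20340692170813332, 0.5467488820638146, 1.0097909261610751]}
{'t': 0.1, 'q': array([ 9.97491338e-01,  5.28389464e-01,  1.43376700e+00, -7.85245454e-06,
        1.18139923e+00, -1.78478195e-01]), 'qd': array([ 0.00141119, -0.00206983, -0.0034228 ,  0.00124574,  0.00284796,
       -0.00016664]), 'tau': array([-1.79840704e-04, -4.43308139e+01, -1.78586465e+01, -2.26752827e-04,
        3.90709582e-03, -1.32507679e-06]), 'tcp_pos': array([0.24001493, 0.57638424, 0.23042376]), 'tool_rot': array([ 0.13803979,  0.69362504, -0.13933284,  0.69312025]), 'force': array([-0.44066143,  0.2096108 ,  0.04133839]), 'ft_torque': array([ 0.00109156, -0.00182024, -0.03978487]), 'finger_gap': 1.001236669920135}
```

View pics/scene0.png

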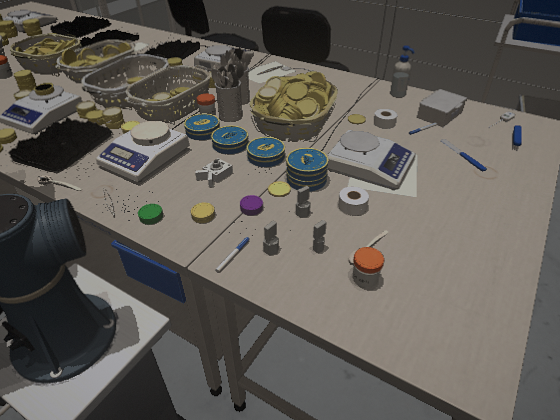

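View pics/top0.png

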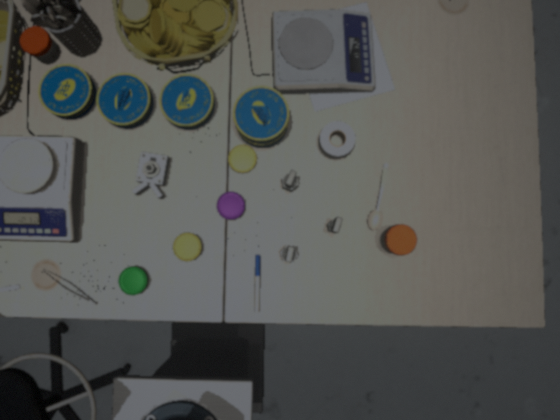

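The scene picture shows the gold tin at (203,212), the V stop at (213,170) and the keys at (303,200), (271,237) and (319,236). In the top picture these are the tin at (187,247), the stop at (152,172) and the keys at (291,181), (289,254) and (335,224).

Could be taken for the tin (top-view pixels):
- gold disc at (242,158), which is flat and so probably the lid
- green disc at (133,281)
- purple disc at (231,205)
- far gold discs in the basket

I'll check with crops.

```bash
cat > h.py <<'E'
import numpy as np,cv2
from station import manip
from scipy.spatial.transform import Rotation as R
def snap(n):
    s=manip.snapshot(n); s["image"]=np.ascontiguousarray(s["image"][:,:,::-1]); s["K"]=np.array([[s["fx"],0,s["cx"]],[0,s["fy"],s["cy"]],[0,0,1]]); s["D"]=np.array([s["k1"],0,0,0.]); s["R"]=cv2.Rodrigues(np.array(s["rvec"],float))[0]; s["t"]=np.array(s["tvec"],float); return s
def plane(s,px,z):
    p=cv2.undistortPoints(np.array(px,float).reshape(-1,1,2),s["K"],s["D"]).reshape(-1,2)
    d=np.c_[p,np.ones(len(p))]@s["R"]; c=-s["R"].T@s["t"]
    return c+d*((z-c[2])/d[:,2])[:,None]
def proj(s,P):
    return cv2.projectPoints(np.array(P,float).reshape(-1,3),np.array(s["rvec"],float),s["t"],s["K"],s["D"])[0].reshape(-1,2)
def crop(im,x,y,w,h,k): return cv2.resize(im[y:y+h,x:x+w],None,fx=k,fy=k,interpolation=cv2.INTER_CUBIC)
E
python3 - <<'E'
from h import *
a=snap("scene");b=snap("top")
cv2.imwrite("pics/a1.png",crop(a["image"],130,150,200,130,4))
im=cv2.convertScaleAbs(b["image"],alpha=1.6)
cv2.imwrite("pics/b1.png",crop(im,110,130,160,140,5)[:600])
cv2.imwrite("pics/b2.png",crop(im,240,150,120,120,5))
for n,p,z in [("tin",(187,247),.022),("lid",(242,158),.007),("vs",(152,172),.04),("k1",(291,181),.088),("k2",(335,224),.088),("k3",(289,254),.088),("jar",(400,240),.075),("roll",(337,140),.04),("purple",(231,205),.022),("green",(133,281),.02),("marker",(257,265),.01)]: print(n,plane(b,p,z).round(3))
E
```

```text
tin [[ 0.452 -0.005  0.022]]
lid [[ 0.665 -0.125  0.007]]
vs [[0.622 0.078 0.04 ]]
k1 [[ 0.6   -0.238  0.088]]
k2 [[ 0.508 -0.334  0.088]]
k3 [[ 0.442 -0.236  0.088]]
jar [[ 0.477 -0.478  0.075]]
roll [[ 0.704 -0.345  0.04 ]]
purple [[ 0.551 -0.103  0.022]]
green [[0.372 0.116 0.02 ]]
marker [[ 0.414 -0.166  0.01 ]]
```

View pics/a1.png

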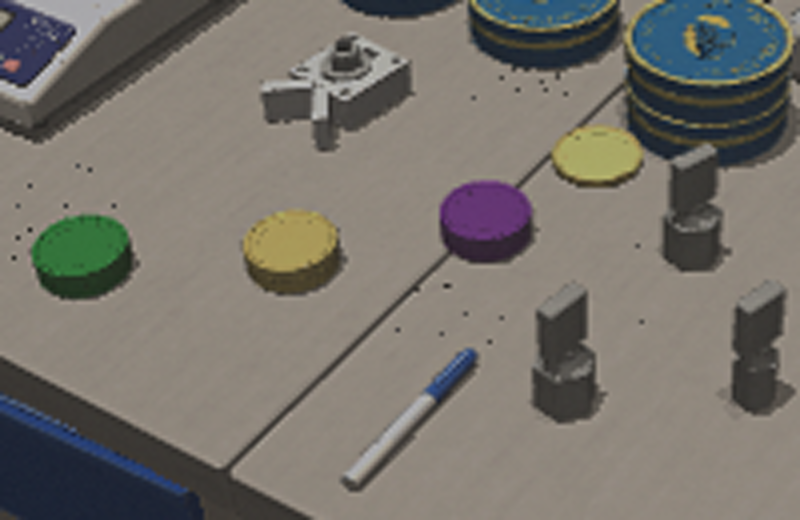

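View pics/b1.png

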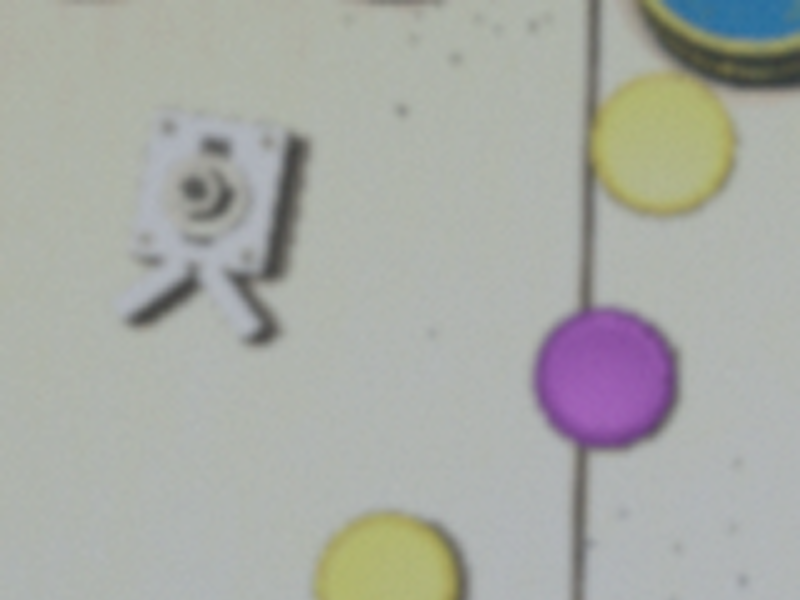

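View pics/b2.png

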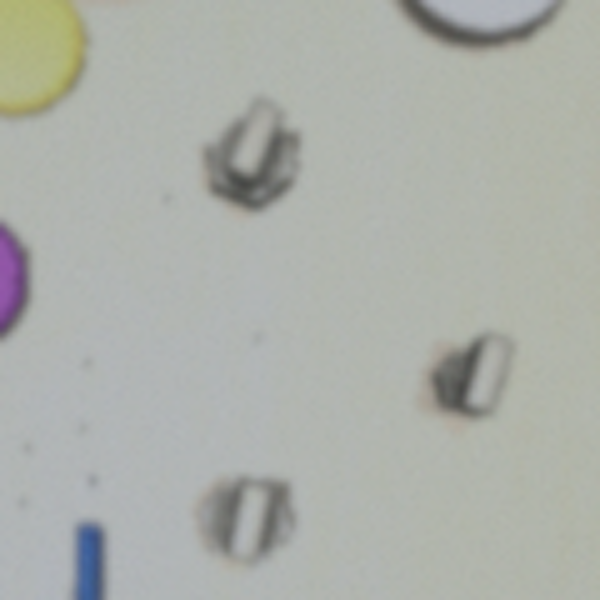

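The tin is the lone thick gold disc at top (187,247). The disc at (242,158) is thin, so it is the lid. The slim key is at (335,224), and the two lookalike keys are at (291,181) and (289,254). Next I'll average a few frames to measure the stop, nut and keys.

```bash
python3 - <<'E'
from h import *
import pickle
out={}
for n in("scene","top"):
    S=[snap(n) for _ in range(8)]; s=S[0]; s["image"]=np.mean([x["image"] for x in S],0); out[n]=s
pickle.dump(out,open("avg0.pkl","wb"))
b=np.clip(out["top"]["image"]*1.5,0,255).astype(np.uint8);a=np.clip(out["scene"]["image"]*1.6,0,255).astype(np.uint8)
cv2.imwrite("pics/b3.png",crop(b,128,145,50,54,11)); 
cv2.imwrite("pics/a3.png",crop(a,190,152,50,40,15))
E
```

```text
(no output)
```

View pics/b3.png

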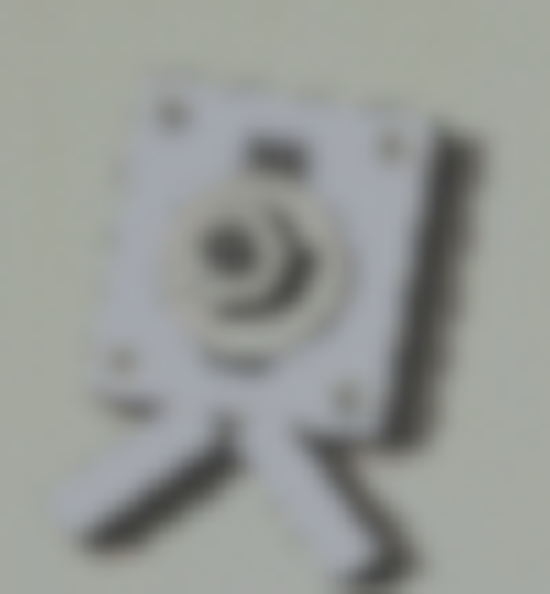

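View pics/a3.png

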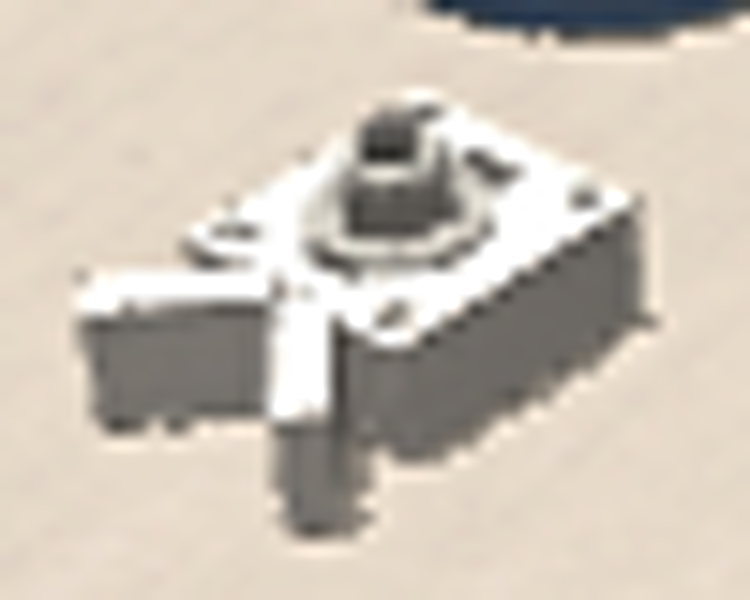

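```bash
python3 - <<'E'
from h import *
import pickle
o=pickle.load(open("avg0.pkl","rb"));b=o["top"];a=o["scene"]
f=lambda P,k,ox,oy:(np.array(P,float)+.5)/k-.5+[ox,oy]
H=f([(172,115),(392,147),(347,400),(122,360)],11,128,145)
C=f([(140,72),(437,122),(385,445),(92,395)],11,128,145)
W=f([(262,265)],11,128,145)
h=plane(b,H,.03)[:,:2];c=plane(b,C,.03)[:,:2];w=plane(b,W,.033)
print("holes",h.round(4),h.mean(0));print("corn",c.round(4),c.mean(0));print("washer",w.round(4))
ang=lambda v:np.degrees(np.arctan2(v[1],v[0]))
for q in(h,c):
    print([round(ang(x),1) for x in (q[0]-q[3],q[1]-q[2])],[round(ang(x),1)-90 for x in (q[0]-q[1],q[3]-q[2])],np.linalg.norm(q[0]-q[1]),np.linalg.norm(q[0]-q[3]))
# scene: holes (225,230),(588,195),(392,315) ; washer centre; corner (635,205),(395,345)
G=f([(232,230),(588,193),(392,317),(492,162)],15,190,152)
print("scene",plane(a,G,.03).round(4))
print("sc washer",plane(a,f([(397,222)],15,190,152),.033).round(4))
print("sc bolt",plane(a,f([(390,125)],15,190,152),.0535).round(4))
print("top bolt",plane(b,f([(230,250)],11,128,145),.0535).round(4))
print("corners sc",plane(a,f([(635,203),(395,347)],15,190,152),.03).round(4))
E
```

```text
holes [[0.6628 0.1033]
 [0.6568 0.0564]
 [0.6028 0.0635]
 [0.6103 0.1113]] [0.63316324 0.08359947]
corn [[0.6719 0.1105]
 [0.6623 0.0471]
 [0.5934 0.0551]
 [0.6028 0.1173]] [0.63259509 0.08248026]
washer [[0.6306 0.0819 0.033 ]]
[np.float64(-8.7), np.float64(-7.5)] [np.float64(-7.299999999999997), np.float64(-9.0)] 0.04730586241971861 0.05304155257359197
[np.float64(-5.6), np.float64(-6.6)] [np.float64(-8.599999999999994), np.float64(-8.599999999999994)] 0.06417693963508747 0.06940371357578752
scene [[0.6086 0.1128 0.03  ]
 [0.6575 0.0574 0.03  ]
 [0.6014 0.065  0.03  ]
 [0.6563 0.0817 0.03  ]]
sc washer [[0.6253 0.0822 0.033 ]]
sc bolt [[0.6299 0.0849 0.0535]]
top bolt [[0.63   0.0831 0.0535]]
corners sc [[0.6597 0.0468 0.03  ]
 [0.5935 0.058  0.03  ]]
```

```bash
python3 - <<'E'
from h import *
import pickle
o=pickle.load(open("avg0.pkl","rb"));b=o["top"];a=o["scene"]
def norm(c): 
    c=c.mean(2); lo,hi=np.percentile(c,1),np.percentile(c,99); return np.clip((c-lo)/(hi-lo)*255,0,255).astype(np.uint8)
cv2.imwrite("pics/b4.png",cv2.resize(norm(b["image"][158:180,140:162]),None,fx=26,fy=26,interpolation=cv2.INTER_LANCZOS4))
cv2.imwrite("pics/a4.png",cv2.resize(norm(a["image"][155:173,206:228]),None,fx=30,fy=30,interpolation=cv2.INTER_LANCZOS4))
g=norm(a["image"][155:173,206:228]); 
for r in range(18): print(155+r,' '.join('%3d'%v for v in g[r]))
N=np.array([.630,.083])
for z in(.033,.047):print("view dir scene", z)
c=-a["R"].T@a["t"];print(c, np.degrees(np.arctan2(c[1]-.083,c[0]-.63)))
for t in range(0,360,30): print(t,proj(a,[.630+.0127*np.cos(np.radians(t)),.083+.0127*np.sin(np.radians(t)),.033]).round(2))
E
```

```text
155 175 173 176 175 176 176 176 176 176 176 176 176 174 174 172 173 176 177 181 182 182 182
156 175 175 176 175 173 176 175 176 176 176 172 172 169 170 174 176 177 174 173 173 171 172
157 176 176 176 177 175 175 173 173 176 173 174 173 171 170 175 176 174 174 173 170 170 173
158 176 176 173 170 173 173 176 178 179 177 184 219 212 193 175 174 172 169 168 170 171 173
159 176 172 169 171 173 176 177 178 171  98  98  81  39 137 227 186 170 171 173 172 171 173
160 173 172 174 176 177 175 178 166  55  28  27  45 171 255 249 244 223 188 172 172 174 174
161 172 173 176 175 172 179 210 157  12   5   0  21 167 139 254 250 250 246 224 190 173 172
162 175 172 172 166 141 212 200 153   0   0   0  34 162  63 157  19  81 203 249 243 220 188
163 170 171 179 216 251 243 167  94 157 185 176 124  99  37 120 118  18  23 111 246 243 243
164 173 184 251 246 239 176 111  48  40  66  29  41  28  25 131 166 125 125 251 243 242 233
165 219 248 244 238 194 154 111   3  12  25  12  13  12  13  65 173 186 253 244 239 241 224
166 231 246 244 236 170 164 155   4  12  14  12  14  11  19  66 161 139 249 242 240 242 
[... 214 characters left out ...]
9   0  46  93 103  84  89  86  31 136 255 249 248 244 170  18  30
170 250 236 159 251 251 248 178  82 179 173 186 197 255 254 251 250 253 234  42  27  32  29
171 255 237  80 184 163 247 250 252 253 254 253 251 247 247 251 242 149  19  32  36  37  36
172  30  48 154 252 246 247 247 250 244 176  78 178 251 250 204  26  30  36  37  36  37  36
view dir scene 0.033
view dir scene 0.047
[-0.18123598 -0.65468225  0.78147773] -137.71877153191164
0 [[219.25 163.52]]
30 [[217.31 163.19]]
60 [[215.22 163.48]]
90 [[213.52 164.32]]
120 [[212.68 165.48]]
150 [[212.92 166.65]]
180 [[214.18 167.53]]
210 [[216.15 167.87]]
240 [[218.27 167.58]]
270 [[219.97 166.73]]
300 [[220.79 165.56]]
330 [[220.52 164.39]]
```

View pics/a4.png

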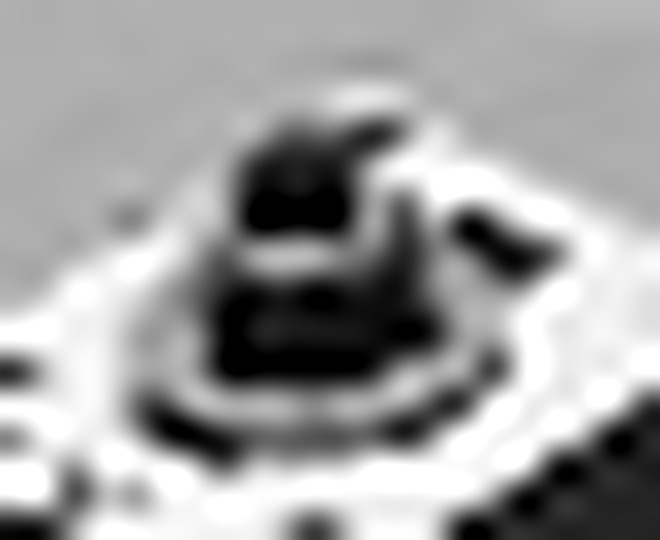

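View pics/b4.png

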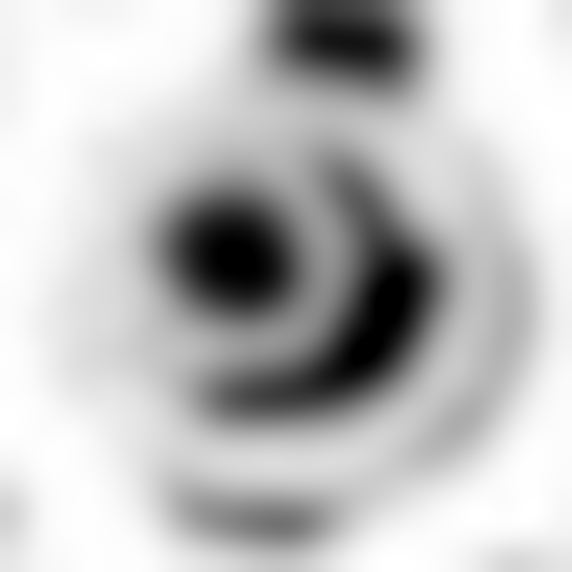

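```bash
python3 - <<'E'
from h import *
import pickle
o=pickle.load(open("avg0.pkl","rb"));b=o["top"];a=o["scene"]
g=a["image"].mean(2)
print("scene cols",211,"..222")
for r in range(158,171): print(r,' '.join('%5.0f'%v for v in g[r,211:223]))
g=b["image"].mean(2);print("top cols 142..159")
for r in range(160,180): print(r,' '.join('%4.0f'%v for v in g[r,142:160]))
for z in (.033,.047):
  for t in range(0,360,30): print(z,t,*[proj(s,[.630+.0127*np.cos(np.radians(t)),.083+.0127*np.sin(np.radians(t)),z])[0].round(1) for s in(a,b)])
E
```

```text
scene cols 211 ..222
158   134   135   136   136   136   139   157   153   144   134   134   133
159   135   136   136   133    96    96    88    67   116   161   140   132
160   135   136   130    75    61    61    70   133   175   172   169   159
161   137   152   126    53    50    47    58   131   117   174   172   172
162   153   147   124    43    34    35    64   128    79   126    56    87
163   168   131    94   125   140   135   109    97    66   107   106    56
164   135   103    71    67    80    62    68    61    60   113   130   110
165   124   102    49    53    59    53    54    53    54    80   133   140
166   129   125    49    53    54    53    54    53    56    80   128   117
167   129   126    60    53    55    53    55    77   136   133   121    87
168    81   132   136   136   132   115   135   133   121    80    83   174
169    62    46    70    94    98    89    92    90    63   115   174   171
170   171   136    88   137   134   140   146   175   174   173   172   174
top cols 142..159
160  113  113  113  112  112  111  107  100   89   79   72   68   68   78
[... 2008 characters left out ...]
 166.7] [147.9 173.5]
0.033 180 [214.2 167.5] [150.6 174.3]
0.033 210 [216.1 167.9] [153.4 173.6]
0.033 240 [218.3 167.6] [155.5 171.7]
0.033 270 [220.  166.7] [156.3 169. ]
0.033 300 [220.8 165.6] [155.7 166.2]
0.033 330 [220.5 164.4] [153.8 164.2]
0.047 0 [218.8 159.8] [149.5 162.3]
0.047 30 [216.8 159.5] [146.7 163. ]
0.047 60 [214.7 159.8] [144.6 164.9]
0.047 90 [213.  160.6] [143.7 167.7]
0.047 120 [212.2 161.7] [144.3 170.4]
0.047 150 [212.4 162.9] [146.3 172.5]
0.047 180 [213.7 163.8] [149.  173.3]
0.047 210 [215.7 164.1] [151.8 172.6]
0.047 240 [217.8 163.8] [153.9 170.6]
0.047 270 [219.5 163. ] [154.8 167.9]
0.047 300 [220.3 161.8] [154.2 165.1]
0.047 330 [220.1 160.7] [152.3 163.1]
```

```bash
python3 - <<'E'
from h import *
import pickle
o=pickle.load(open("avg0.pkl","rb"));b=o["top"];a=o["scene"]
# tin circle by mask, both views
for n,s,roi in(("top",b,(165,225,48,48)),("scene",a,(185,195,36,34))):
    im=s["image"].astype(np.uint8);x,y,w,h=roi
    hsv=cv2.cvtColor(im,cv2.COLOR_BGR2HSV)[y:y+h,x:x+w]
    m=((hsv[...,0]>15)&(hsv[...,0]<38)&(hsv[...,1]>70)).astype(np.uint8)
    n2,l,st,c=cv2.connectedComponentsWithStats(m); i=1+np.argmax(st[1:,4]); 
    cn=max(cv2.findContours((l==i).astype(np.uint8),0,1)[0],key=len); e=cv2.fitEllipse(cn)
    print(n,st[i],c[i]+[x,y],e, plane(s,c[i]+[x,y],.022),plane(s,np.array(e[0])+[x,y],.022), plane(s,np.array(e[0])+[x,y],.011))
def norm(c): 
    c=c.mean(2); lo,hi=np.percentile(c,1),np.percentile(c,99); return np.clip((c-lo)/(hi-lo)*255,0,255).astype(np.uint8)
t=[]
for (x,y) in((278,167),(276,240),(322,210)): t.append(cv2.resize(norm(b["image"][y:y+28,x:x+28]),None,fx=14,fy=14,interpolation=cv2.INTER_CUBIC))
cv2.imwrite("pics/k_top.png",np.hstack(t[:2]))
t=[]
for (x,y) in((288,182),(256,218)): t.append(cv2.resize(norm(a["image"][y:y+38,x:x+28]),None,fx=14,fy=14,interpolation=cv2.INTER_CUBIC))
cv2.imwrite("pics/k_sc.png",np.hstack(t))
E
```

```text
top [  8   8  29  28 630] [187.17301587 246.50952381] ((22.17988395690918, 21.5079345703125), (27.06953239440918, 27.825471878051758), 80.28980255126953) [[ 0.45354908 -0.00559032  0.022     ]] [[ 0.45355304 -0.00560595  0.022     ]] [[ 0.45357103 -0.00358824  0.011     ]]
scene [  6   7  24  21 403] [202.39205955 212.22828784] ((17.395383834838867, 17.22869300842285), (20.172542572021484, 23.51129722595215), 79.24191284179688) [[ 0.44380716 -0.01189008  0.022     ]] [[ 0.44381059 -0.01189904  0.022     ]] [[ 0.45286354 -0.0025892   0.011     ]]
```

View pics/k_top.png

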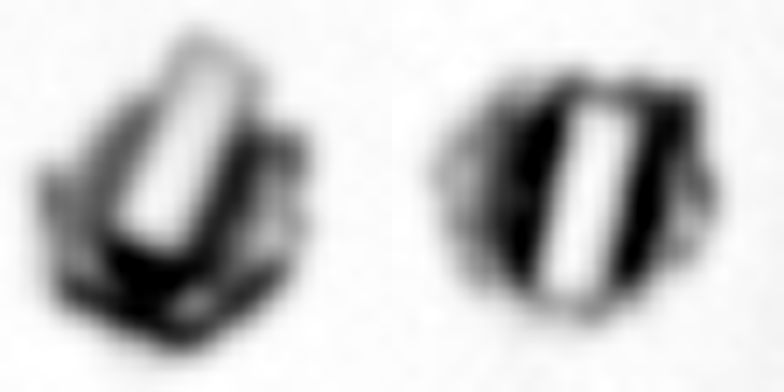

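View pics/k_sc.png

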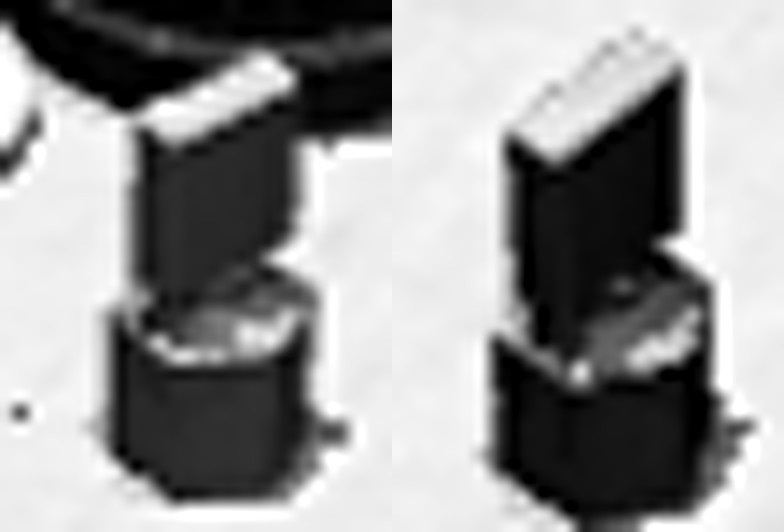

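```bash
python3 - <<'E'
from h import *
import pickle
o=pickle.load(open("avg0.pkl","rb"));b=o["top"];a=o["scene"]
f=lambda P,k,ox,oy:(np.array(P,float)+.5)/k-.5+[ox,oy]
ang=lambda v:round(np.degrees(np.arctan2(v[1],v[0])),1)
for n,s,P,off in (("k1t",b,[(115,220),(180,252),(265,85),(195,35)],(278,167)),("k3t",b,[(150,287),(210,300),(248,105),(183,98)],(276,240)),
 ("k1s",a,[(140,128),(175,145),(295,80),(265,55)],(288,182)),("k3s",a,[(116,130),(163,162),(291,68),(243,35)],(256,218))):
    q=plane(s,f(P,14,*off),.088)[:,:2]
    print(n,q.mean(0).round(4),"long",ang(q[3]-q[0]),ang(q[2]-q[1]),"short",ang(q[0]-q[1])-90,ang(q[3]-q[2])-90,np.linalg.norm(q[3]-q[0]).round(4),np.linalg.norm(q[1]-q[0]).round(4))
st=manip.sense(); print(R.from_quat(st["tool_rot"]).as_matrix().round(3))
E
```

```text
k1t [ 0.6082 -0.2379] long -22.2 -25.8 short -25.299999999999997 -34.8 0.0316 0.0112
k3t [ 0.4427 -0.2376] long -9.0 -10.2 short -11.0 -5.0 0.0292 0.0094
k1s [ 0.604  -0.2382] long -16.2 -18.5 short -7.5 -24.200000000000003 0.0336 0.0084
k3s [ 0.4394 -0.2382] long -10.1 -11.1 short -12.599999999999994 -13.799999999999997 0.0324 0.0116
[[ 0.     0.385  0.923]
 [ 0.     0.923 -0.385]
 [-1.     0.    -0.   ]]
```

```bash
cat > go.py <<'E'
import sys
from h import *
# usage: go.py x y z yaw_of_tool_y_deg ; prints row (tool axes, units) from measured pose
x,y,z,yaw=map(float,sys.argv[1:5])
s=manip.sense(); M=R.from_quat(s["tool_rot"])
c,sn=np.cos(np.radians(yaw)),np.sin(np.radians(yaw))
ty=np.array([c,sn,0]); tx=np.array([0,0,-1.]); T=R.from_matrix(np.c_[tx,ty,np.cross(tx,ty)])
d=M.inv().apply(np.array([x,y,z])-s["tcp_pos"])/.025
r=np.degrees((M.inv()*T).as_rotvec())/5
ty=M.as_matrix()[:,1]
print("t",round(s["t"],2),"tcp",s["tcp_pos"].round(4),"yaw",np.degrees(np.arctan2(ty[1],ty[0])).round(2),"F",s["force"].round(1),"gap",round(s["finger_gap"]*85.4,1))
print("row",d.round(3),r.round(3),"q6",s["q"][5].round(2))
E
python3 go.py .4535 -.005 .1 82
```

```text
t 1.0 tcp [0.2404 0.5769 0.2313] yaw 67.38 F [0.8 0.5 0.1] gap 85.5
row [  5.252 -18.207  16.823] [-2.924 -0.    -0.   ] q6 -0.18
```

Request:
carry_out(
  commands=[
    [[2, -18.2, 16.8, -2.9, 0, 0, 85], [2, -18.2, 16.8, -2.9, 0, 0, 85], [2, -18.2, 16.8, -2.9, 0, 0, 85], [2, -18.2, 16.8, -2.9, 0, 0, 85], [2, -18.2, 16.8, -2.9, 0, 0, 85]],
  ],
  force=25,
)

```text
t: 1.5
tcp_pos: [0.3264, 0.3413, 0.2113]
tool_rot: [0.05, 0.705, -0.05, 0.706]
force: [1.5, -0.7, 0.6]
finger_gap: 0.997
```

```bash
python3 go.py .4535 -.005 .1 82
```

```text
t 1.5 tcp [0.3264 0.3413 0.2113] yaw 81.93 F [ 1.5 -0.7  0.6] gap 85.1
row [  4.453 -13.004   6.974] [-0.014  0.011 -0.006] q6 -0.86
```

Request:
carry_out(
  commands=[
    [[2.5, -13, 7, 0, 0, 0, 85], [2.5, -13, 7, 0, 0, 0, 85], [2.5, -13, 7, 0, 0, 0, 85], [2.5, -13, 7, 0, 0, 0, 85], [2.5, -13, 7, 0, 0, 0, 85]],
  ],
)

```text
t: 2.0
tcp_pos: [0.4118, 0.1096, 0.1695]
tool_rot: [0.05, 0.705, -0.05, 0.706]
force: [0.0, 1.1, -0.1]
finger_gap: 0.995
```

```bash
python3 go.py .4535 -.005 .07 82
```

```text
t 2.0 tcp [0.4118 0.1096 0.1695] yaw 81.88 F [ 0.   1.1 -0.1] gap 85.0
row [ 3.984 -4.305  2.294] [-0.024  0.016 -0.003] q6 -1.43
```

Request:
carry_out(
  commands=[
    [[2, -4.3, 2.3, 0, 0, 0, 85], [4, -4.3, 2.3, 0, 0, 0, 85], [4, -4.3, 2.3, 0, 0, 0, 85], [4, -4.3, 2.3, 0, 0, 0, 85], [4, -4.3, 2.3, 0, 0, 0, 85]],
  ],
)

```text
t: 2.5
tcp_pos: [0.4525, -0.004, 0.0683]
tool_rot: [0.051, 0.706, -0.051, 0.704]
force: [-0.3, 0.0, 0.5]
finger_gap: 0.994
```

```bash
python3 go.py .4535 -.005 -.004 82; python3 - <<'E'
from h import *
a=snap("scene"); cv2.imwrite("pics/a5.png",crop(a["image"],120,110,160,130,5)[:600])
E
```

```text
t 2.5 tcp [ 0.4525 -0.004   0.0683] yaw 81.71 F [-0.3  0.   0.5] gap 84.9
row [ 2.892 -0.037  0.052] [-0.057 -0.03  -0.004] q6 -1.68
```

View pics/a5.png

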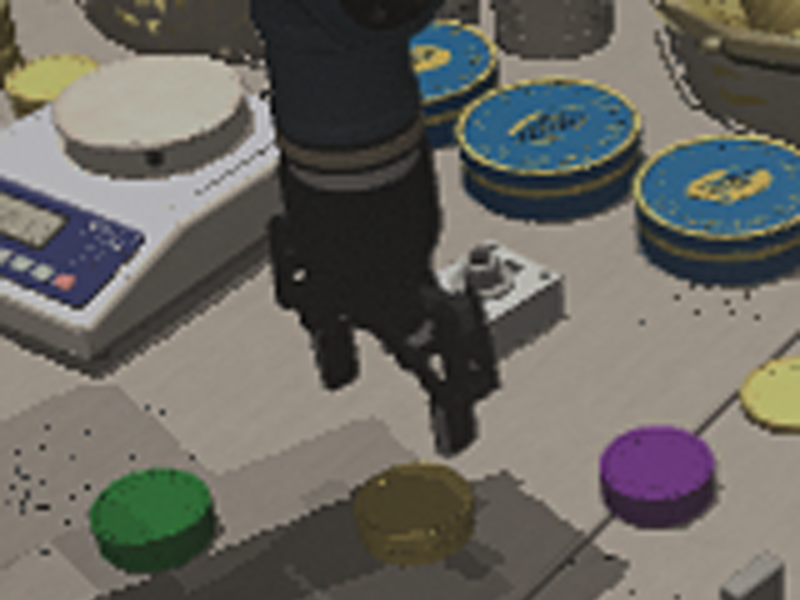

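The arm is above the tin, which is at crop (415,515) with both fingers straddling it. Descending.

Request:
carry_out(
  commands=[
    [[1, 0, 0, 0, 0, 0, 85], [2, 0, 0, 0, 0, 0, 85], [2.5, 0, 0, 0, 0, 0, 85], [2.75, 0, 0, 0, 0, 0, 85], [2.75, 0, 0, 0, 0, 0, 85]],
  ],
)

```text
t: 3.05
tcp_pos: [0.4527, -0.0019, 0.0014]
tool_rot: [0.049, 0.705, -0.049, 0.706]
force: [0.4, -0.7, 0.7]
finger_gap: 0.993
```

Request:
carry_out(
  commands=[
    [[0, 0, 0, 0, 0, 0, 60], [0, 0, 0, 0, 0, 0, 60], [0, 0, 0, 0, 0, 0, 60], [0, 0, 0, 0, 0, 0, 60], [0, 0, 0, 0, 0, 0, 60]],
  ],
  force=20,
)

```text
t: 3.55
tcp_pos: [0.4533, -0.0027, 0.0022]
tool_rot: [0.05, 0.704, -0.05, 0.706]
force: [-0.2, 2.8, 5.0]
finger_gap: 0.752
```

```bash
python3 go.py .549 .0945 -.001 82; python3 - <<'E'
from h import *
a=snap("scene"); cv2.imwrite("pics/a6.png",crop(a["image"],140,130,140,110,5)[:600])
E
```

```text
t 3.55 tcp [ 0.4533 -0.0027  0.0022] yaw 81.89 F [-0.2  2.8  5. ] gap 64.2
row [0.135 4.389 3.24 ] [-0.022  0.027  0.   ] q6 -1.68
```

View pics/a6.png

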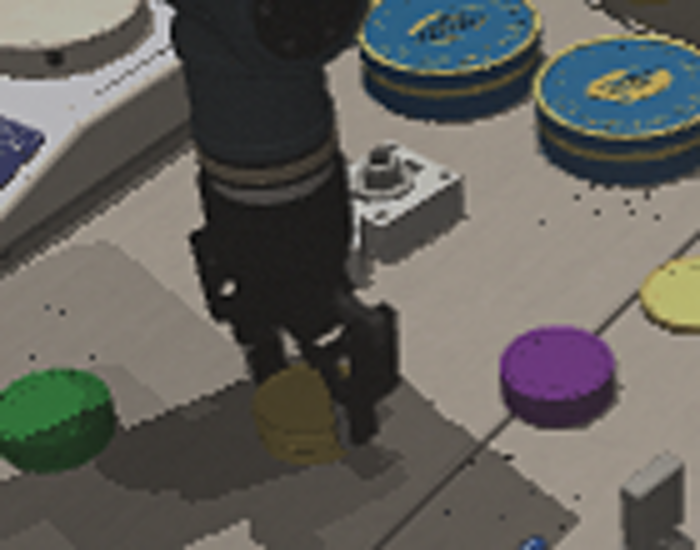

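```bash
python3 go.py .5193 .0987 .0022 82
```

```text
t 3.6 tcp [ 0.4533 -0.0027  0.0022] yaw 81.9 F [-0.3  3.1  5.9] gap 64.1
row [3.000e-03 4.387e+00 2.042e+00] [-0.021  0.027 -0.   ] q6 -1.68
```

Request:
carry_out(
  commands=[
    [[0, 0.3, 0.15, 0, 0, 0, 60], [0, 0.8, 0.37, 0, 0, 0, 60], [0, 1.3, 0.6, 0, 0, 0, 60], [0, 1.8, 0.84, 0, 0, 0, 60], [0, 2.3, 1.07, 0, 0, 0, 60]],
  ],
)

```text
t: 4.1
tcp_pos: [0.487, 0.05, 0.0022]
tool_rot: [0.05, 0.705, -0.05, 0.705]
force: [-2.4, -4.6, 5.5]
finger_gap: 0.747
```

Request:
carry_out(
  commands=[
    [[0, 0.5, 0.23, 0, 0, 0, 60], [0, 1.0, 0.47, 0, 0, 0, 60], [0, 1.5, 0.7, 0, 0, 0, 60], [0, 1.9, 0.9, 0, 0, 0, 60], [0, 2.1, 0.97, 0, 0, 0, 60]],
  ],
)

```text
t: 4.6
tcp_pos: [0.519, 0.0988, 0.0022]
tool_rot: [0.049, 0.705, -0.05, 0.706]
force: [-2.6, -5.4, 8.4]
finger_gap: 0.749
```

```bash
python3 go.py .541 .0956 .0022 82; python3 - <<'E'
from h import *
for n in("scene","top"):
    a=snap(n); x,y=(150,120) if n=="scene" else (110,130)
    cv2.imwrite(f"pics/{n}7.png",cv2.convertScaleAbs(crop(a["image"],x,y,130,110,5)[:600],alpha=1.3))
E
```

```text
t 4.6 tcp [0.519  0.0988 0.0022] yaw 81.98 F [-2.6 -5.4  8.4] gap 64.0
row [ 0.    -0.002  0.887] [-0.005  0.011  0.009] q6 -1.45
```

View pics/scene7.png

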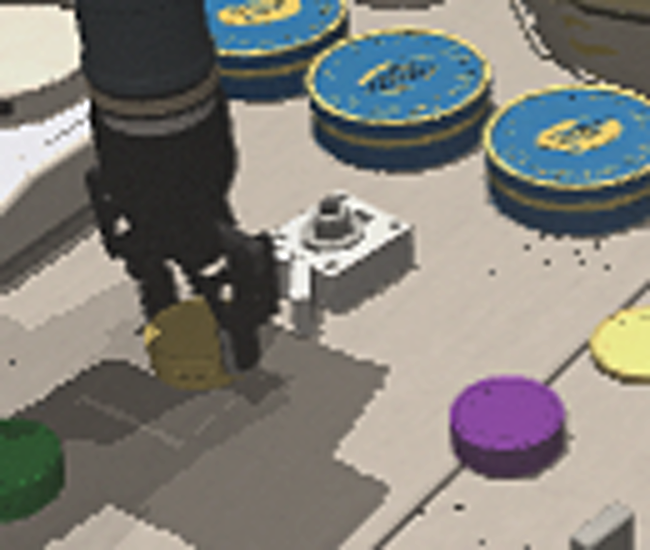

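View pics/top7.png

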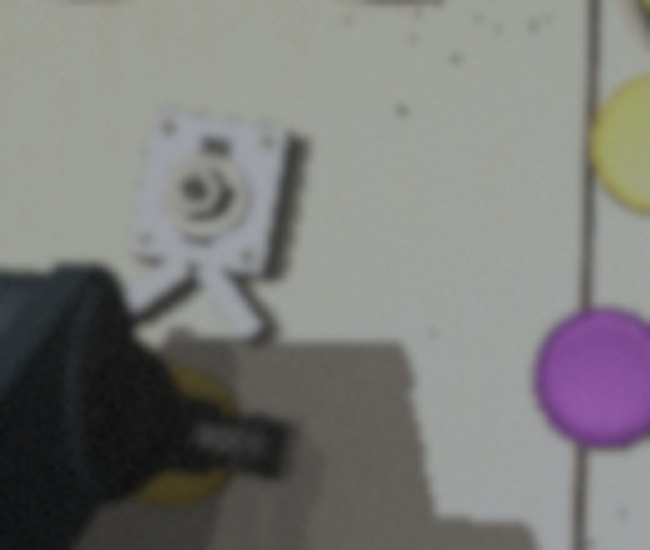

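Request:
carry_out(
  commands=[
    [[0, 0, 0.2, 0, 0, 0, 60], [0, 0, 0.4, 0, 0, 0, 60], [0, 0, 0.6, 0, 0, 0, 60], [0, 0, 0.8, 0, 0, 0, 60], [0, 0, 0.9, 0, 0, 0, 60]],
  ],
)

```text
t: 5.2
tcp_pos: [0.5347, 0.0964, 0.0021]
tool_rot: [0.05, 0.71, -0.05, 0.701]
force: [-11.4, 2.6, 16.1]
finger_gap: 0.749
```

Request:
carry_out(
  commands=[
    [[0, 0, 0.06, 0, 0, 0, 60], [0, 0, 0.12, 0, 0, 0, 60], [0, 0, 0.18, 0, 0, 0, 60], [0, 0, 0.24, 0, 0, 0, 60], [0, 0, 0.3, 0, 0, 0, 60]],
  ],
)

```text
t: 5.7
tcp_pos: [0.541, 0.0954, 0.0022]
tool_rot: [0.05, 0.71, -0.05, 0.7]
force: [-11.8, 1.8, 16.2]
finger_gap: 0.75
```

```bash
python3 go.py .549 .0945 .0022 82; python3 - <<'E'
from h import *
for n in("scene","top"):
    a=snap(n); x,y=(150,120) if n=="scene" else (110,130)
    cv2.imwrite(f"pics/{n}8.png",cv2.convertScaleAbs(crop(a["image"],x,y,130,110,5)[:600],alpha=1.3))
E
```

```text
t 5.7 tcp [0.541  0.0954 0.0022] yaw 81.89 F [-11.8   1.8  16.2] gap 64.0
row [-0.006  0.009  0.32 ] [-0.021 -0.163  0.011] q6 -1.46
```

View pics/top8.png

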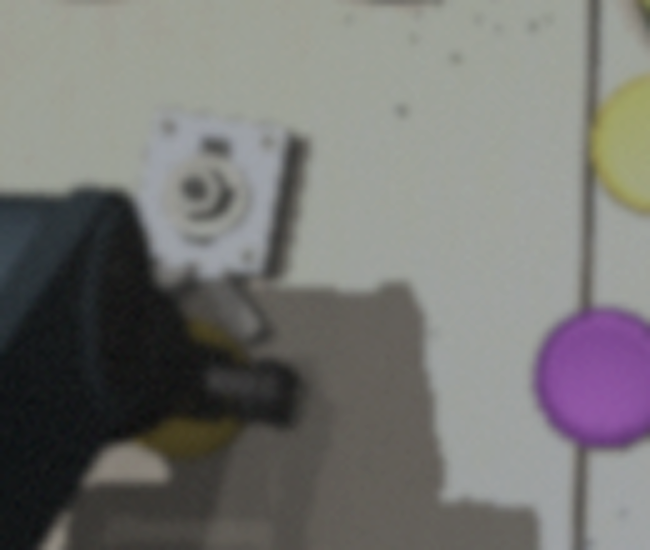

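Request:
carry_out(
  commands=[
    [[0, 0, 0, 0, 0, 0, 85], [0, 0, 0, 0, 0, 0, 85], [0, 0, 0, 0, 0, 0, 85], [0, 0, -0.2, 0, 0, 0, 85], [0, 0, -0.4, 0, 0, 0, 85]],
  ],
)

```text
t: 6.3
tcp_pos: [0.5383, 0.0958, 0.0006]
tool_rot: [0.05, 0.705, -0.05, 0.705]
force: [-1.0, 0.1, -0.0]
finger_gap: 0.994
```

Request:
carry_out(
  commands=[
    [[-1, 0, -2, 0, 0, 0, 85], [-3, 0, -4, 0, 0, 0, 60], [-3, 0, -6, 0, 0, 0, 30], [-3, 0, -6, 0, 0, 0, 0], [-3, 0, -6, 0, 0, 0, 0]],
  ],
)

```text
t: 6.8
tcp_pos: [0.3849, 0.1175, 0.0764]
tool_rot: [0.049, 0.707, -0.05, 0.704]
force: [-0.1, -0.2, 0.3]
finger_gap: 0.325
```

```bash
python3 go.py .549 .0945 .0022 82; python3 - <<'E'
from h import *
for n in("scene","top"):
    a=snap(n); x,y=(150,120) if n=="scene" else (110,130)
    cv2.imwrite(f"pics/{n}9.png",cv2.convertScaleAbs(crop(a["image"],x,y,130,110,5)[:600],alpha=1.3))
E
```

```text
t 6.8 tcp [0.3849 0.1175 0.0764] yaw 81.95 F [-0.1 -0.2  0.3] gap 27.8
row [2.934 0.009 6.645] [-0.01  -0.06   0.009] q6 -1.41
```

View pics/top9.png

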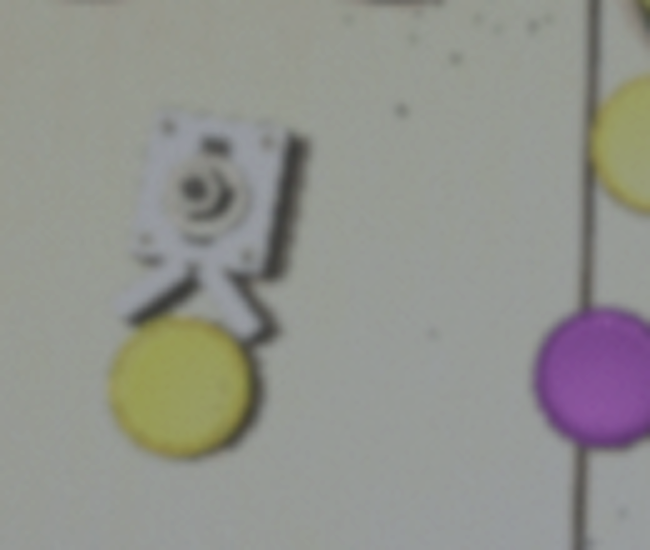

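View pics/scene9.png

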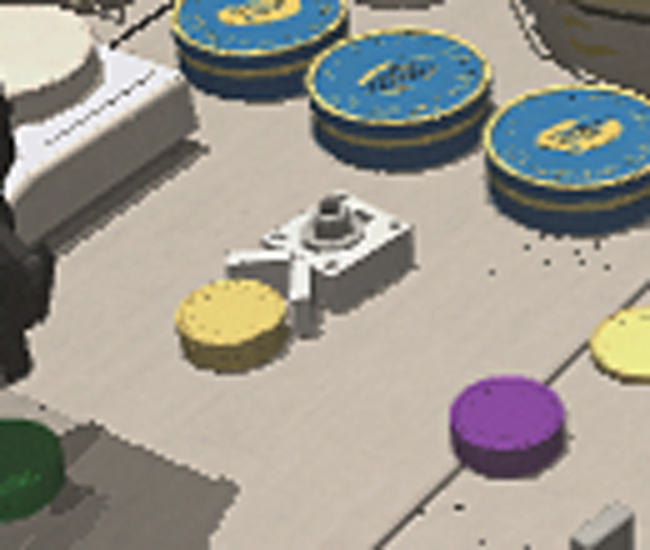

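```bash
cat >> h.py <<'E'
def tin(s,roi,z=.022):
    im=s["image"].astype(np.uint8);x,y,w,h=roi
    hsv=cv2.cvtColor(im,cv2.COLOR_BGR2HSV)[y:y+h,x:x+w]
    m=((hsv[...,0]>15)&(hsv[...,0]<38)&(hsv[...,1]>60)).astype(np.uint8)
    n2,l,st,c=cv2.connectedComponentsWithStats(m); i=1+np.argmax(st[1:,4])
    cn=max(cv2.findContours((l==i).astype(np.uint8),0,1)[0],key=len); e=cv2.fitEllipse(cn)
    p=np.array(e[0])+[x,y]; return p.round(2),np.round(e[1],1),plane(s,p,z)[0].round(4)
E
python3 - <<'E'
from h import *
b=snap("top"); print(tin(b,(122,185,45,45))); a=snap("scene"); print(tin(a,(180,170,28,28),.011))
print("home px top",proj(b,[.549,.0945,.022]),"scene",proj(a,[.549,.0945,.011]))
E
```

```text
(array([145.85, 206.75]), array([27.5, 28.5]), array([0.5431, 0.0936, 0.022 ]))
(array([195.84, 184.46]), array([17.8, 22.4]), array([0.542 , 0.0968, 0.011 ]))
home px top [[145.57738605 204.18171922]] scene [[197.93049148 183.49311207]]
```

```bash
python3 go.py .480 .1042 .008 82
```

```text
t 7.0 tcp [0.3924 0.1169 0.0755] yaw 81.86 F [-0.7 -0.2  0.6] gap 0.2
row [ 2.71  -0.007  3.532] [-0.029  0.032 -0.005] q6 -1.41
```

Request:
carry_out(
  commands=[
    [[1, 0, 1, 0, 0, 0, 0], [2, 0, 2, 0, 0, 0, 0], [2.5, 0, 3, 0, 0, 0, 0], [2.7, 0, 3.5, 0, 0, 0, 0], [2.7, 0, 3.5, 0, 0, 0, 0]],
  ],
)

```text
t: 7.5
tcp_pos: [0.4795, 0.1041, 0.0072]
tool_rot: [0.05, 0.705, -0.05, 0.706]
force: [-0.5, 0.3, 0.3]
finger_gap: -0.002
```

```bash
python3 go.py .505 .1007 .008 82
```

```text
t 7.5 tcp [0.4795 0.1041 0.0072] yaw 81.82 F [-0.5  0.3  0.3] gap -0.1
row [-0.029  0.01   1.029] [-0.037  0.026 -0.003] q6 -1.44
```

Request:
carry_out(
  commands=[
    [[0, 0, 0.3, 0, 0, 0, 0], [0, 0, 0.6, 0, 0, 0, 0], [0, 0, 0.7, 0, 0, 0, 0], [0, 0, 0.8, 0, 0, 0, 0], [0, 0, 0.9, 0, 0, 0, 0]],
  ],
)

```text
t: 8.0
tcp_pos: [0.4988, 0.1016, 0.0086]
tool_rot: [0.05, 0.705, -0.05, 0.705]
force: [0.3, 0.2, 0.3]
finger_gap: 0.004
```

Request:
carry_out(
  commands=[
    [[0, 0, 0.05, 0, 0, 0, 0], [0, 0, 0.1, 0, 0, 0, 0], [0, 0, 0.15, 0, 0, 0, 0], [0, 0, 0.2, 0, 0, 0, 0], [0, 0, 0.2, 0, 0, 0, 0]],
  ],
)

```text
t: 8.5
tcp_pos: [0.5041, 0.1008, 0.0082]
tool_rot: [0.05, 0.705, -0.05, 0.705]
force: [-0.6, -0.7, 1.1]
finger_gap: -0.001
```

```bash
python3 go.py .505 .1007 .008 82;python3 - <<'E'
from h import *
b=snap("top"); print(tin(b,(122,185,45,45))); a=snap("scene"); print(tin(a,(180,170,28,28),.011))
cv2.imwrite(f"pics/s10.png",cv2.convertScaleAbs(crop(a["image"],150,120,130,110,5)[:600],alpha=1.3))
E
```

```text
t 8.5 tcp [0.5041 0.1008 0.0082] yaw 81.88 F [-0.6 -0.7  1.1] gap -0.1
row [0.007 0.002 0.037] [-0.025  0.003 -0.   ] q6 -1.45
(array([147.58, 204.15]), array([24.1, 30.7]), array([0.5492, 0.0899, 0.022 ]))
(array([199.01, 184.45]), array([15.3, 20.1]), array([0.547 , 0.0886, 0.011 ]))
```

View pics/s10.png

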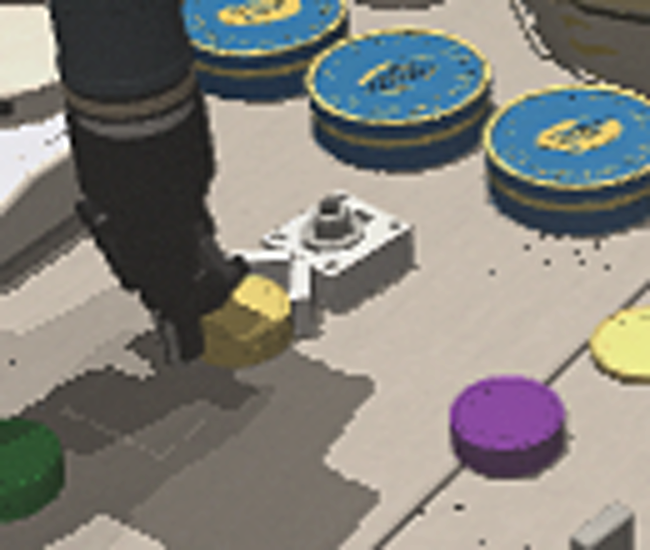

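Request:
carry_out(
  commands=[
    [[0, 0, 0.04, 0, 0, 0, 0], [0, 0, 0.08, 0, 0, 0, 0], [0, 0, 0.12, 0, 0, 0, 0], [0, 0, 0.12, 0, 0, 0, 0], [0, 0, 0.12, 0, 0, 0, 0]],
  ],
)

```text
t: 9.1
tcp_pos: [0.5052, 0.1006, 0.0081]
tool_rot: [0.05, 0.706, -0.05, 0.704]
force: [-4.1, 0.6, 4.9]
finger_gap: 0.001
```

Request:
carry_out(
  commands=[
    [[0, 0, 0.04, 0, 0, 0, 0], [0, 0, 0.08, 0, 0, 0, 0], [0, 0, 0.08, 0, 0, 0, 0], [0, 0, 0.08, 0, 0, 0, 0], [0, 0, 0.08, 0, 0, 0, 0]],
  ],
)

```text
t: 9.6
tcp_pos: [0.5053, 0.1006, 0.0081]
tool_rot: [0.05, 0.708, -0.05, 0.703]
force: [-7.6, 2.7, 6.0]
finger_gap: 0.002
```

Request:
carry_out(
  commands=[
    [[0, 0, -0.3, 0, 0, 0, 0], [0, 0, -1, 0, 0, 0, 0], [-1, 0, -2.5, 0, 0, 0, 30], [-3, 0, -4, 0, 0, 0, 60], [-4.5, 0, -4, 0, 0, 0, 85]],
  ],
)

```text
t: 10.1
tcp_pos: [0.4054, 0.1143, 0.1203]
tool_rot: [0.05, 0.708, -0.05, 0.703]
force: [1.8, -0.1, -0.2]
finger_gap: 0.505
```

```bash
python3 go.py .441 -.238 .13 80;python3 - <<'E'
from h import *
b=snap("top"); print(tin(b,(122,185,45,40))); a=snap("scene"); print(tin(a,(180,165,28,30),.011))
cv2.imwrite(f"pics/s11.png",np.hstack([cv2.convertScaleAbs(crop(a["image"],175,150,70,60,6),alpha=1.3),cv2.convertScaleAbs(crop(b["image"],125,150,60,80,4)[:360],alpha=1.5,).copy() if 0 else cv2.resize(cv2.convertScaleAbs(crop(b["image"],115,150,60,60,6),alpha=1.5),(360,360))]))
E
```

```text
t 10.1 tcp [0.4054 0.1143 0.1203] yaw 81.9 F [ 1.8 -0.1 -0.2] gap 43.1
row [ -0.395 -13.752   3.392] [ 0.38  -0.076  0.015] q6 -1.42
(array([146.55, 204.48]), array([27.4, 28.5]), array([0.5483, 0.0922, 0.022 ]))
(array([197.33, 183.61]), array([18.1, 21.5]), array([0.5476, 0.0957, 0.011 ]))
```

View pics/s11.png

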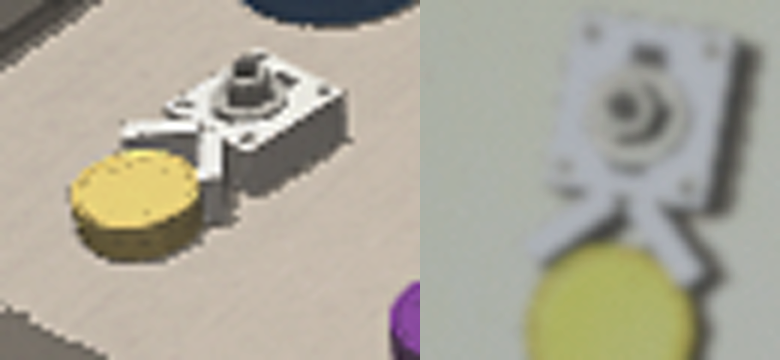

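```bash
python3 go.py .495 .102 .009 82
```

```text
t 10.2 tcp [0.4128 0.1145 0.1252] yaw 81.93 F [ 0.2 -0.   0. ] gap 58.4
row [ 4.692 -0.041  3.265] [-0.014  0.15  -0.02 ] q6 -1.42
```

Request:
carry_out(
  commands=[
    [[1, 0, 0, 0, 0.1, 0, 0], [2.5, 0, 0.5, 0, 0.1, 0, 0], [4, 0, 1.5, 0, 0.1, 0, 0], [4.7, 0, 2.5, 0, 0.1, 0, 0], [4.7, 0, 3.2, 0, 0.1, 0, 0]],
  ],
)

```text
t: 10.7
tcp_pos: [0.4864, 0.1027, 0.0009]
tool_rot: [0.05, 0.711, -0.05, 0.699]
force: [0.5, -0.0, -0.3]
finger_gap: 0.005
```

```bash
python3 go.py .5055 .1006 .009 82
```

```text
t 10.7 tcp [0.4864 0.1027 0.0009] yaw 81.87 F [ 0.5 -0.  -0.3] gap 0.5
row [-0.336  0.024  0.765] [-0.027 -0.197  0.012] q6 -1.45
```

Request:
carry_out(
  commands=[
    [[-0.3, 0, 0.3, 0, -0.1, 0, 0], [-0.3, 0, 0.6, 0, -0.1, 0, 0], [-0.3, 0, 0.75, 0, -0.1, 0, 0], [-0.3, 0, 0.85, 0, -0.1, 0, 0], [-0.3, 0, 0.85, 0, -0.1, 0, 0]],
  ],
)

```text
t: 11.2
tcp_pos: [0.5055, 0.1006, 0.0104]
tool_rot: [0.05, 0.708, -0.05, 0.702]
force: [-6.5, 1.8, 4.5]
finger_gap: 0.002
```

Request:
carry_out(
  commands=[
    [[0, 0.1, 0, 0, 0, 0, 0], [0, 0.2, 0, 0, 0, 0, 0], [0, 0.2, 0, 0, 0, 0, 0], [0, 0.1, 0, 0, 0, 0, 0], [0, 0, 0, 0, 0, 0, 0]],
  ],
)

```text
t: 11.7
tcp_pos: [0.5069, 0.1011, 0.0102]
tool_rot: [0.05, 0.707, -0.05, 0.703]
force: [-5.7, 4.8, 1.5]
finger_gap: 0.003
```

Request:
carry_out(
  commands=[
    [[0, -0.1, 0, 0, 0, 0, 0], [0, -0.2, 0, 0, 0, 0, 0], [0, -0.2, 0.02, 0, 0, 0, 0], [0, -0.1, 0.03, 0, 0, 0, 0], [0, 0, 0.03, 0, 0, 0, 0]],
  ],
)

```text
t: 12.2
tcp_pos: [0.5073, 0.1, 0.0101]
tool_rot: [0.049, 0.708, -0.05, 0.703]
force: [-7.0, -2.8, 2.7]
finger_gap: -0.004
```

Request:
carry_out(
  commands=[
    [[0, 0.15, 0, 0, 0, 0, 0], [0, 0.3, 0, 0, 0, 0, 0], [0, 0.3, 0, 0, 0, 0, 0], [0, 0.15, 0, 0, 0, 0, 0], [0, 0, 0, 0, 0, 0, 0]],
  ],
)

```text
t: 12.7
tcp_pos: [0.5076, 0.0999, 0.01]
tool_rot: [0.05, 0.708, -0.05, 0.703]
force: [-7.2, 4.7, 0.8]
finger_gap: 0.001
```

Request:
carry_out(
  commands=[
    [[0, -0.15, 0, 0, 0, 0, 0], [0, -0.3, 0, 0, 0, 0, 0], [0, -0.3, 0.0, 0, 0, 0, 0], [0, -0.1, 0.0, 0, 0, 0, 0], [0, 0, 0.0, 0, 0, 0, 0]],
  ],
)

```text
t: 13.2
tcp_pos: [0.5067, 0.1, 0.0099]
tool_rot: [0.049, 0.708, -0.05, 0.702]
force: [-6.8, -2.5, 0.6]
finger_gap: 0.001
```

Request:
carry_out(
  commands=[
    [[0, 0, -0.4, 0, 0, 0, 0], [0, 0, -1.2, 0, 0, 0, 0], [-1.5, 0, -2.5, 0, 0, 0, 30], [-3.5, 0, -3, 0, 0, 0, 60], [-5, 0, -3, 0, 0, 0, 85]],
  ],
)

```text
t: 13.7
tcp_pos: [0.4349, 0.1107, 0.1368]
tool_rot: [0.05, 0.705, -0.05, 0.705]
force: [1.2, -0.2, -0.5]
finger_gap: 0.501
```

```bash
python3 go.py .441 -.238 .14 80;python3 - <<'E'
from h import *
b=snap("top"); print(tin(b,(122,185,45,40))); a=snap("scene"); print(tin(a,(180,165,28,30),.011))
cv2.imwrite(f"pics/s12.png",np.hstack([cv2.convertScaleAbs(crop(a["image"],175,150,60,60,6),alpha=1.3),cv2.convertScaleAbs(crop(b["image"],115,160,60,60,6),alpha=1.5)]))
E
```

```text
t 13.7 tcp [0.4349 0.1107 0.1368] yaw 81.91 F [ 1.2 -0.2 -0.5] gap 42.8
row [ -0.13  -13.776   2.204] [ 0.382 -0.002  0.   ] q6 -1.43
(array([145.46, 204.  ]), array([27.7, 28.3]), array([0.5494, 0.0948, 0.022 ]))
(array([196.87, 183.23]), array([18. , 22.1]), array([0.5484, 0.0981, 0.011 ]))
```

View pics/s12.png

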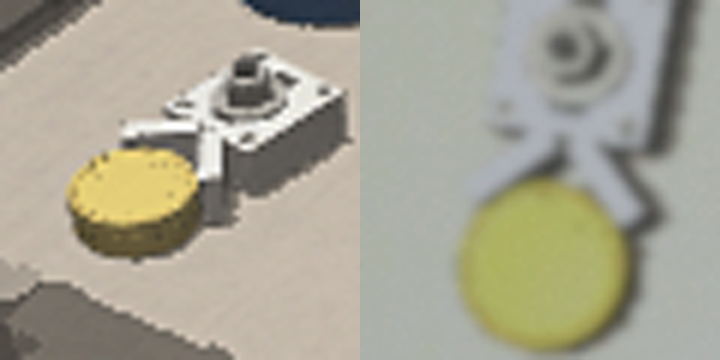

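Tin is now at (0.5494, 0.0948). The wiggle moved it the last 2.5 mm onto both faces, and it then stayed put. In the crop it lies against both arms. Next is the key at (0.441, -0.238).

Request:
carry_out(
  commands=[
    [[-0.2, -13.8, 2.2, 0.4, 0, 0, 60], [-0.2, -13.8, 2.2, 0.4, 0, 0, 60], [-0.2, -13.8, 2.2, 0.4, 0, 0, 60], [-0.2, -13.8, 2.2, 0.4, 0, 0, 60], [-0.2, -13.8, 2.2, 0.4, 0, 0, 60]],
  ],
)

```text
t: 14.3
tcp_pos: [0.4415, -0.1423, 0.1388]
tool_rot: [0.062, 0.703, -0.063, 0.705]
force: [1.0, -0.1, -0.2]
finger_gap: 0.704
```

```bash
python3 go.py .441 -.238 .13 80
```

```text
t 14.3 tcp [ 0.4415 -0.1423  0.1388] yaw 79.86 F [ 1.  -0.1 -0.2] gap 60.1
row [ 0.358 -3.773  0.652] [-0.027  0.036  0.013] q6 -1.95
```

Request:
carry_out(
  commands=[
    [[0, -1.9, 0.3, 0, 0, 0, 60], [0, -3.8, 0.6, 0, 0, 0, 60], [0, -3.8, 0.6, 0, 0, 0, 60], [0.3, -3.8, 0.6, 0, 0, 0, 60], [0.3, -3.8, 0.6, 0, 0, 0, 60]],
  ],
)

```text
t: 14.8
tcp_pos: [0.4379, -0.2343, 0.1301]
tool_rot: [0.063, 0.705, -0.062, 0.704]
force: [-1.0, 0.0, -0.4]
finger_gap: 0.701
```

```bash
python3 go.py .441 -.238 .051 80; python3 - <<'E'
from h import *
a=snap("scene"); b=snap("top")
cv2.imwrite(f"pics/s13.png",cv2.convertScaleAbs(crop(a["image"],230,160,120,110,5),alpha=1.3))
E
```

```text
t 14.8 tcp [ 0.4379 -0.2343  0.1301] yaw 79.89 F [-1.   0.  -0.4] gap 59.8
row [ 3.165 -0.13   0.157] [-0.021 -0.028 -0.019] q6 -2.11
```

View pics/s13.png

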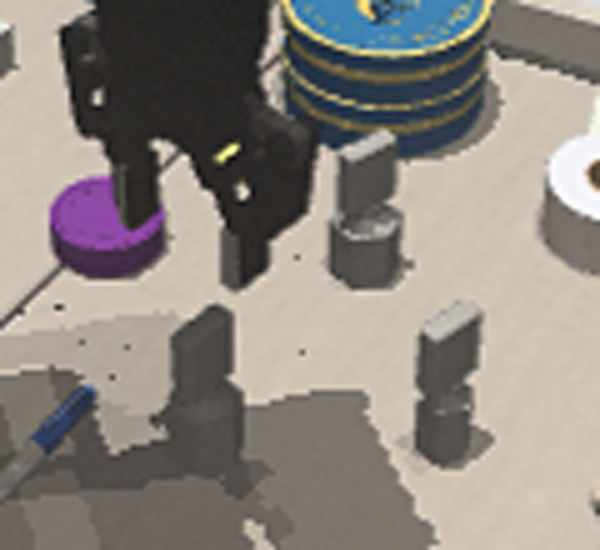

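The fingers are above the wide key, whose wing is at crop (203,345), and straddle it. Descending and closing.

Request:
carry_out(
  commands=[
    [[0.8, -0.1, 0.15, 0, 0, 0, 60], [1.6, -0.1, 0.15, 0, 0, 0, 60], [2.4, -0.1, 0.15, 0, 0, 0, 60], [3, -0.1, 0.15, 0, 0, 0, 60], [3.15, -0.1, 0.15, 0, 0, 0, 60]],
  ],
)

```text
t: 15.4
tcp_pos: [0.4415, -0.2368, 0.0515]
tool_rot: [0.062, 0.705, -0.061, 0.704]
force: [-0.6, -0.4, 0.2]
finger_gap: 0.703
```

Request:
carry_out(
  commands=[
    [[0, 0, 0, 0, 0, 0, 5], [0, 0, 0, 0, 0, 0, 5], [0, 0, 0, 0, 0, 0, 5], [0, 0, 0, 0, 0, 0, 5], [0, 0, 0, 0, 0, 0, 5]],
  ],
  force=80,
)

```text
t: 15.9
tcp_pos: [0.4425, -0.239, 0.0536]
tool_rot: [0.062, 0.704, -0.063, 0.705]
force: [1.0, 1.1, 2.8]
finger_gap: 0.152
```

```bash
python3 go.py .441 -.238 .051 80; python3 - <<'E'
from h import *
a=snap("scene"); b=snap("top")
cv2.imwrite(f"pics/s14.png",cv2.convertScaleAbs(crop(a["image"],230,160,120,110,5),alpha=1.5))
E
```

```text
t 15.9 tcp [ 0.4425 -0.239   0.0536] yaw 79.86 F [1.  1.1 2.8] gap 13.0
row [ 0.103  0.03  -0.066] [-0.027  0.016  0.006] q6 -2.11
```

View pics/s14.png

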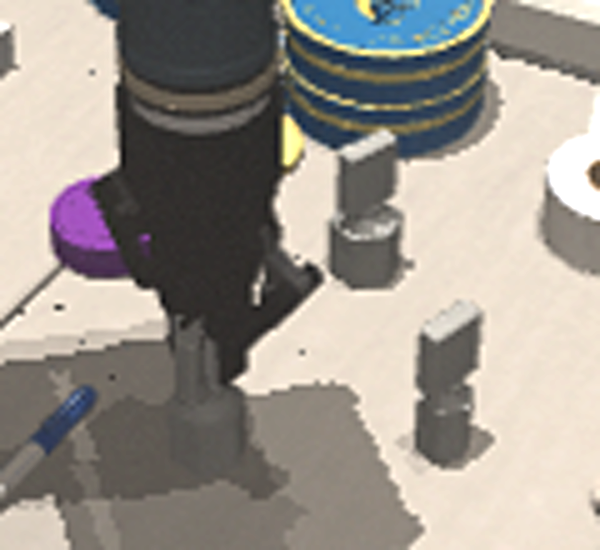

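Request:
carry_out(
  commands=[
    [[-0.5, 0, 0, 0, 0, 0, 5], [-1, 0, 0, 0, 0, 0, 5], [-2, 0, 0, 0, 0, 0, 5], [-3, 0, 0, 0, 0, 0, 5], [-4, 0, 0, 0, 0, 0, 5]],
  ],
)

```text
t: 16.5
tcp_pos: [0.4418, -0.2388, 0.1545]
tool_rot: [0.062, 0.704, -0.062, 0.704]
force: [0.0, -0.3, -1.4]
finger_gap: 0.156
```

```bash
python3 go.py .6306 .0834 .154 93; python3 - <<'E'
from h import *
a=snap("scene"); b=snap("top")
cv2.imwrite(f"pics/s15.png",cv2.convertScaleAbs(crop(a["image"],230,130,120,110,5),alpha=1.5))
E
```

```text
t 16.5 tcp [ 0.4418 -0.2388  0.1545] yaw 79.88 F [ 0.  -0.3 -1.4] gap 13.3
row [ 0.018 14.014  5.171] [-2.625 -0.     0.003] q6 -2.11
```

View pics/s15.png

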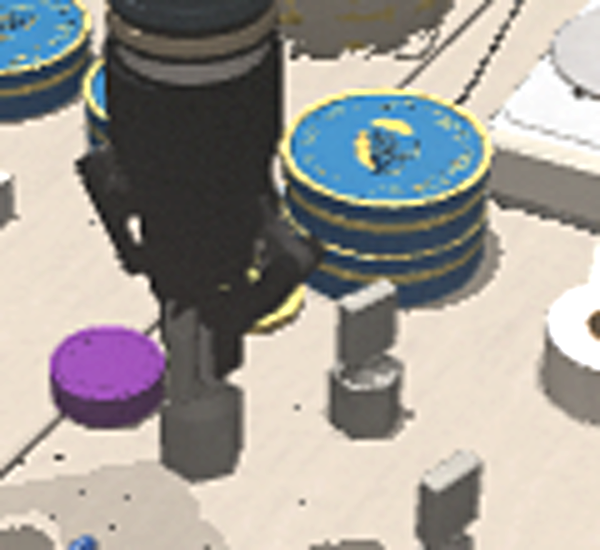

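Request:
carry_out(
  commands=[
    [[0, 14, 5.2, -1, 0, 0, 5], [0, 14, 5.2, -2, 0, 0, 5], [0, 14, 5.2, -2.6, 0, 0, 5], [0, 14, 5.2, -2.6, 0, 0, 5], [0, 14, 5.2, -2.6, 0, 0, 5]],
  ],
)

```text
t: 17.1
tcp_pos: [0.569, -0.0216, 0.1524]
tool_rot: [-0.018, 0.707, 0.018, 0.706]
force: [0.7, -0.1, -0.9]
finger_gap: 0.152
```

```bash
python3 go.py .6306 .0834 .14 93
```

```text
t 17.1 tcp [ 0.569  -0.0216  0.1524] yaw 92.87 F [ 0.7 -0.1 -0.9] gap 12.9
row [0.492 4.071 2.672] [-0.026 -0.015 -0.001] q6 -1.85
```

Request:
carry_out(
  commands=[
    [[0, 2, 1.3, 0, 0, 0, 5], [0, 3.3, 2.2, 0, 0, 0, 5], [0.2, 4.05, 2.65, 0, 0, 0, 5], [0.5, 4.05, 2.65, 0, 0, 0, 5], [0.5, 4.05, 2.65, 0, 0, 0, 5]],
  ],
)

```text
t: 17.6
tcp_pos: [0.628, 0.0813, 0.1383]
tool_rot: [-0.018, 0.709, 0.018, 0.705]
force: [-0.3, 0.6, -0.3]
finger_gap: 0.15
```

```bash
python3 go.py .6306 .0834 .12 93; python3 - <<'E'
from h import *
a=snap("scene"); b=snap("top")
cv2.imwrite(f"pics/s16.png",cv2.convertScaleAbs(crop(a["image"],185,125,60,60,10),alpha=1.5))
cv2.imwrite(f"pics/t16.png",cv2.convertScaleAbs(crop(b["image"],115,130,70,60,8),alpha=2))
E
```

```text
t 17.6 tcp [0.628  0.0813 0.1383] yaw 92.96 F [-0.3  0.6 -0.3] gap 12.8
row [0.732 0.079 0.111] [-0.008 -0.057  0.002] q6 -1.67
```

View pics/s16.png

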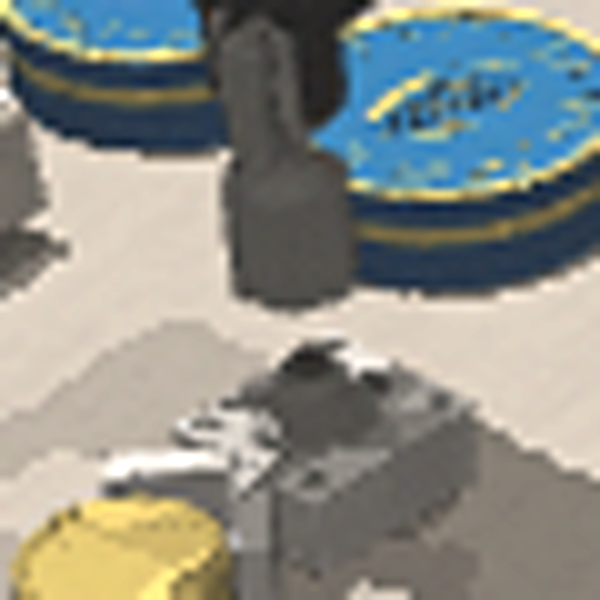

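View pics/t16.png

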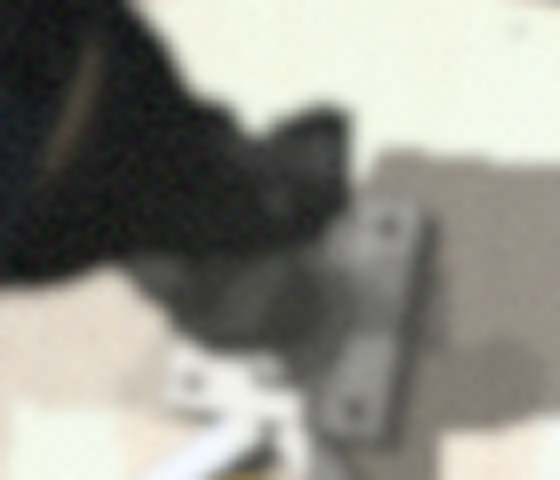

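```bash
python3 - <<'E'
from h import *
S=[snap("scene") for _ in range(4)]; a=S[0]; im=np.mean([s["image"] for s in S],0)
for r in range(143,157): print(r,' '.join('%3d/%3d'%(im[r,c].mean(),im[r,c,0]-im[r,c,2]) for c in list(range(204,212))+list(range(217,225))))
st=manip.sense();p=st["tcp_pos"];M=R.from_quat(st["tool_rot"]).as_matrix();print(p,M.round(3))
for d in(-.003,0,.003):
    for h in(.0536,.0356,.0176): print(d,h,proj(a,p+M[:,0]*h+M[:,2]*d).round(2))
E
```

```text
143 139/-20 138/-18 137/-18 111/-14  47/ -3  54/ -4  55/ -4  57/ -4  56/ -4  52/ -5  50/ -5  66/-20 133/-36 104/ 19  92/ 42  94/ 47
144 137/-18 137/-18 137/-18 118/-16  47/ -2  52/ -4  55/ -4  58/ -4  52/ -4  51/ -3  50/ -4  42/ -2  58/  3  65/  0  84/-36 115/-57
145 138/-18 139/-18 140/-19 132/-17  46/ -3  52/ -4  53/ -4  54/ -4  53/ -4  52/ -3  51/ -4  40/ -1  37/ 21  36/ 25  35/ 25  35/ 28
146 137/-17 138/-19 140/-20 137/-18  56/ -4  51/ -3  53/ -4  53/ -4  53/ -4  53/ -4  53/ -4  44/ -2  39/ 18  38/ 24  38/ 25  37/ 25
147 138/-19 139/-20 139/-18 136/-17  68/ -6  51/ -3  53/ -4  53/ -3  52/ -4  53/ -3  52/ -4  46/ -4  47/ -2  53/ -7  47/  6  45/  8
148 139/-19 138/-19 140/-20 136/-18  73/ -7  50/ -3  53/ -4  53/ -4  52/ -4  54/ -4  53/ -4  47/ -6  55/-22  66/-39  66/-37  65/-36
149 138/-19 138/-18 139/-18 136/-18  85/-10  49/ -4  53/ -4  53/ -4  53/ -4  53/ -4  53/ -4  47/ -2  38/ 11  38/ 23  44/ 11  45/  0
150 138/-18 138/-18 140/-20 140/-19 102/-13  48/ -3  53/ -4  53/ -3  53/ -4  54/ -4  54/ -4  48/ -3  40/  7  38/ 23  39/ 23  38/ 24
151 139/-20 140/-19 141/-19 141/-19 114/-14 
[... 425 characters left out ...]
-4  71/ -7  94/-11 120/-16 146/-20 143/-20 133/-19 125/-18
155 138/-18 139/-19 139/-19 138/-18 140/-19 142/-19 144/-19 136/-18 127/-17 145/-20 142/-19 140/-19 139/-18 140/-19 141/-19 142/-19
156 140/-19 140/-19 140/-18 140/-19 140/-19 140/-18 139/-18 142/-19 140/-20 138/-20 137/-19 138/-19 140/-19 140/-19 138/-18 138/-17
[0.62987249 0.07979286 0.14071164] [[ 0.    -0.048  0.999]
 [-0.     0.999  0.048]
 [-1.    -0.     0.   ]]
-0.003 0.0536 [[215.09 151.6 ]]
-0.003 0.0356 [[214.44 146.51]]
-0.003 0.0176 [[213.78 141.34]]
0 0.0536 [[215.67 151.12]]
0 0.0356 [[215.02 146.04]]
0 0.0176 [[214.37 140.87]]
0.003 0.0536 [[216.24 150.64]]
0.003 0.0356 [[215.61 145.56]]
0.003 0.0176 [[214.96 140.39]]
```

```bash
python3 - <<'E'
from h import *
P=[]
for i in range(6):
    a=snap("scene"); st=manip.sense(); P.append(np.r_[st["tcp_pos"],R.from_quat(st["tool_rot"]).as_matrix()[:,0]])
P=np.array(P); print(P.round(4)); p=P.mean(0); print(p)
for h in(.0536,.0356): print(proj(a,p[:3]+p[3:]*h))
E
cat >> h.py <<'E'
def senseavg(n=5):
    P=[]
    for i in range(n):
        manip.snapshot("scene"); P.append(manip.sense()["tcp_pos"])
    return np.mean(P,0)
E
```

```text
[[ 6.300e-01  8.000e-02  1.408e-01  4.000e-04 -1.000e-04 -1.000e+00]
 [ 6.300e-01  8.020e-02  1.408e-01  4.000e-04 -1.000e-04 -1.000e+00]
 [ 6.301e-01  8.040e-02  1.407e-01  5.000e-04 -0.000e+00 -1.000e+00]
 [ 6.301e-01  8.050e-02  1.407e-01  4.000e-04 -1.000e-04 -1.000e+00]
 [ 6.301e-01  8.070e-02  1.406e-01  4.000e-04 -0.000e+00 -1.000e+00]
 [ 6.300e-01  8.080e-02  1.405e-01  3.000e-04 -0.000e+00 -1.000e+00]]
[ 6.30031982e-01  8.04143602e-02  1.40683309e-01  3.88471973e-04
 -5.42161041e-05 -9.99999920e-01]
[[215.53923169 151.04118085]]
[[214.89545795 145.96375443]]
```

```bash
python3 go.py .632 .0843 .108 93
```

```text
t 18.2 tcp [0.63   0.0808 0.1405] yaw 92.86 F [-0.2 -0.1 -1.8] gap 13.0
row [1.301 0.136 0.085] [-0.028  0.003  0.   ] q6 -1.67
```

Request:
carry_out(
  commands=[
    [[0.4, 0.1, 0.08, 0, 0, 0, 5], [0.8, 0.12, 0.08, 0, 0, 0, 5], [1.1, 0.12, 0.08, 0, 0, 0, 5], [1.3, 0.12, 0.08, 0, 0, 0, 5], [1.3, 0.12, 0.08, 0, 0, 0, 5]],
  ],
)

```text
t: 18.7
tcp_pos: [0.6309, 0.0842, 0.1064]
tool_rot: [-0.018, 0.708, 0.018, 0.706]
force: [1.1, 0.6, -0.8]
finger_gap: 0.153
```

```bash
python3 -c "
from h import *
print(senseavg(3))"; python3 go.py .632 .0843 .1 93;  python3 - <<'E'
from h import *
a=snap("scene"); b=snap("top")
cv2.imwrite(f"pics/s17.png",cv2.convertScaleAbs(crop(a["image"],185,125,60,60,10),alpha=1.5))
E
```

```text
[0.63178974 0.084138   0.10752374]
t 18.85 tcp [0.6321 0.0841 0.108 ] yaw 92.88 F [ 0.8  0.1 -1.6] gap 12.8
row [ 0.319  0.008 -0.004] [-0.024  0.005  0.001] q6 -1.66
```

View pics/s17.png

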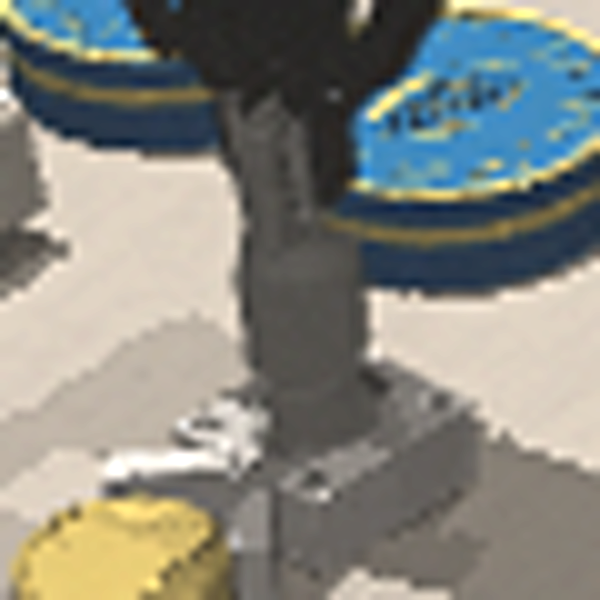

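Request:
carry_out(
  commands=[
    [[0.06, 0, 0, 0, 0, 0, 5], [0.12, 0, 0, 0, 0, 0, 5], [0.18, 0, 0, 0, 0, 0, 5], [0.24, 0, 0, 0, 0, 0, 5], [0.3, 0, 0, 0, 0, 0, 5]],
  ],
)

```text
t: 19.45
tcp_pos: [0.6321, 0.0842, 0.1013]
tool_rot: [-0.018, 0.707, 0.018, 0.707]
force: [-1.9, 0.4, 11.0]
finger_gap: 0.151
```

Request:
carry_out(
  commands=[
    [[0.05, 0, 0, 0, 0, 0, 5], [0.1, 0, 0, 0, 0, 0, 5], [0.15, 0, 0, 0, 0, 0, 5], [0.2, 0, 0, 0, 0, 0, 5], [0.2, 0, 0, 0, 0, 0, 5]],
  ],
)

```text
t: 19.95
tcp_pos: [0.6325, 0.0842, 0.1008]
tool_rot: [-0.018, 0.706, 0.018, 0.708]
force: [-6.8, -0.1, 25.5]
finger_gap: 0.153
```

Request:
carry_out(
  commands=[
    [[-0.1, 0, 0, 0, 0, 0, 5], [-0.15, 0, 0, 0, 0, 0, 5], [-0.15, 0, 0, -0.5, 0, 0, 5], [-0.15, 0, 0, -1, 0, 0, 5], [-0.15, 0, 0, -1.5, 0, 0, 5]],
  ],
)

```text
t: 20.45
tcp_pos: [0.6323, 0.0846, 0.1013]
tool_rot: [-0.064, 0.704, 0.065, 0.705]
force: [-3.1, 1.4, 11.1]
finger_gap: 0.155
```

```bash
python3 -c "
from h import *
s=manip.sense();print(s['force'],s['ft_torque'],s['tcp_pos'])"
```

```text
[-3.07114108  1.43700666 11.06113006] [ 0.27259388  0.58589053 -0.03067653] [0.63227772 0.08461219 0.10131048]
```

Request:
carry_out(
  commands=[
    [[0, 0, 0, 0.5, 0, 0, 5], [0, 0, 0, 1, 0, 0, 5], [0, 0, 0, 1.5, 0, 0, 5], [0, 0, 0, 2.2, 0, 0, 5], [0, 0, 0, 3, 0, 0, 5]],
  ],
)

```text
t: 20.95
tcp_pos: [0.633, 0.0834, 0.1014]
tool_rot: [0.029, 0.705, -0.03, 0.708]
force: [-1.9, -1.5, 8.9]
finger_gap: 0.151
```

```bash
python3 -c "
from h import *
s=manip.sense();print(s['force'],s['ft_torque'],s['tcp_pos'])"
```

```text
[-1.85503511 -1.45462342  8.86402658] [-0.4336376   0.441711    0.11295345] [0.63296587 0.08340691 0.10139546]
```

Request:
carry_out(
  commands=[
    [[0, 0, 0, -1, 0, 0, 5], [0, 0, 0, -1.5, 0, 0, 5], [0, 0, 0.06, -1.5, 0, 0, 5], [0, 0, 0.12, -1.5, 0, 0, 5], [0, 0, 0.12, -1.5, 0, 0, 5]],
  ],
)

```text
t: 21.45
tcp_pos: [0.634, 0.0842, 0.1013]
tool_rot: [-0.018, 0.708, 0.018, 0.706]
force: [-4.9, 0.6, 11.8]
finger_gap: 0.15
```

Request:
carry_out(
  commands=[
    [[0, 0, -0.06, 0, 0, 0, 5], [0, 0, -0.12, 0, 0, 0, 5], [0, 0, -0.18, 0, 0, 0, 5], [0, 0, -0.22, 0, 0, 0, 5], [0, 0, -0.24, 0, 0, 0, 5]],
  ],
)

```text
t: 21.95
tcp_pos: [0.6326, 0.0841, 0.1016]
tool_rot: [-0.017, 0.704, 0.018, 0.71]
force: [3.9, 2.3, 4.6]
finger_gap: 0.146
```

```bash
python3 go.py .632 .0843 .1 93
```

```text
t 21.95 tcp [0.6326 0.0841 0.1016] yaw 92.84 F [3.9 2.3 4.6] gap 12.4
row [ 0.062  0.01  -0.026] [-0.032  0.11  -0.005] q6 -1.66
```

Request:
carry_out(
  commands=[
    [[0, 0, -0.06, 0, 0, 0, 5], [0, 0, -0.12, 0, 0, 0, 5], [0, 0, -0.12, 0, 0, 0, 5], [0, 0, -0.12, 0, 0, 0, 5], [0, 0, -0.12, 0, 0, 0, 5]],
  ],
)

```text
t: 22.45
tcp_pos: [0.6297, 0.0834, 0.1013]
tool_rot: [-0.018, 0.704, 0.018, 0.71]
force: [4.4, 0.3, 7.3]
finger_gap: 0.152
```

Request:
carry_out(
  commands=[
    [[0, 0.05, 0.06, 0, 0, 0, 5], [0, 0.1, 0.12, 0, 0, 0, 5], [0, 0.15, 0.2, 0, 0, 0, 5], [0, 0.15, 0.25, 0, 0, 0, 5], [0, 0.15, 0.25, 0, 0, 0, 5]],
  ],
)

```text
t: 22.95
tcp_pos: [0.631, 0.0845, 0.1012]
tool_rot: [-0.02, 0.708, 0.016, 0.706]
force: [-3.8, -6.4, 14.6]
finger_gap: 0.15
```

Request:
carry_out(
  commands=[
    [[0, -0.05, 0, 0, 0, 0, 5], [0, -0.1, 0, 0, 0, 0, 5], [0, -0.2, 0, 0, 0, 0, 5], [0, -0.3, 0, 0, 0, 0, 5], [0, -0.3, 0, 0, 0, 0, 5]],
  ],
)

```text
t: 23.45
tcp_pos: [0.6311, 0.0824, 0.1012]
tool_rot: [-0.015, 0.708, 0.019, 0.706]
force: [-3.8, 6.4, 13.8]
finger_gap: 0.152
```

Request:
carry_out(
  commands=[
    [[0, 0.02, 0.08, 0, 0, 0, 5], [0, 0.04, 0.15, 0, 0, 0, 5], [0, 0.04, 0.15, 0, 0, 0, 5], [0, 0.02, 0, 0, 0, 0, 5], [0, 0, -0.15, 0, 0, 0, 5]],
  ],
)

```text
t: 23.95
tcp_pos: [0.63, 0.0821, 0.1013]
tool_rot: [-0.016, 0.705, 0.019, 0.709]
force: [4.1, 5.6, 8.1]
finger_gap: 0.155
```

Request:
carry_out(
  commands=[
    [[0, 0, 0, -0.7, 0, 0, 5], [0, 0.1, 0.05, -1.2, 0, 0, 5], [0, 0.2, 0.1, -1.2, 0, 0, 5], [0, 0.3, 0.2, 0, 0, 0, 5], [0, 0.3, 0.25, 1.2, 0, 0, 5]],
  ],
)

```text
t: 24.45
tcp_pos: [0.6331, 0.0852, 0.1012]
tool_rot: [0.018, 0.708, -0.022, 0.706]
force: [-3.8, -5.1, 15.5]
finger_gap: 0.148
```

```bash
python3 go.py .632 .0843 .1 93; python3 - <<'E'
from h import *
a=snap("scene"); b=snap("top")
cv2.imwrite(f"pics/s18.png",cv2.convertScaleAbs(crop(a["image"],185,125,60,60,10),alpha=1.5))
E
```

```text
t 24.45 tcp [0.6331 0.0852 0.1012] yaw 86.78 F [-3.8 -5.1 15.5] gap 12.7
row [ 0.047 -0.039 -0.041] [-1.244 -0.038  0.058] q6 -1.55
```

View pics/s18.png

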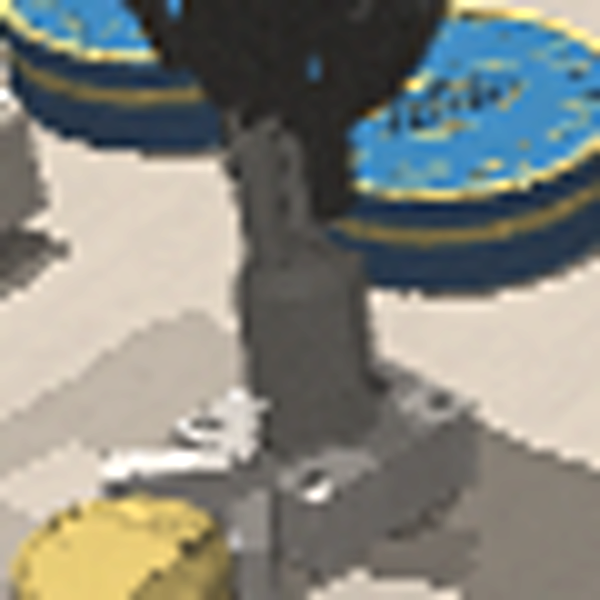

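No drop over about 4 mm in x, 3 mm in y and ±7° of yaw. The rim stays 14 mm above the washer, so this key looks like the wrong one. I'll stand it back where it came from.

Request:
carry_out(
  commands=[
    [[-0.3, 0, 0, 0, 0, 0, 5], [-0.8, 0, 0, 0, 0, 0, 5], [-1.5, 0, 0, 0, 0, 0, 5], [-2.2, 0, 0, 0, 0, 0, 5], [-2.4, 0, 0, 0, 0, 0, 5]],
  ],
)

```text
t: 25.05
tcp_pos: [0.6353, 0.0879, 0.161]
tool_rot: [0.019, 0.706, -0.019, 0.708]
force: [0.8, 1.2, -1.7]
finger_gap: 0.153
```

```bash
python3 go.py .4425 -.239 .15 80
```

```text
t 25.05 tcp [0.6353 0.0879 0.161 ] yaw 86.9 F [ 0.8  1.2 -1.7] gap 13.1
row [  0.418 -13.473  -6.993] [ 1.379  0.032 -0.005] q6 -1.55
```

Request:
carry_out(
  commands=[
    [[0.1, -13.4, -7, 1.4, 0, 0, 5], [0.1, -13.4, -7, 1.4, 0, 0, 5], [0.1, -13.4, -7, 1.4, 0, 0, 5], [0.1, -13.4, -7, 1.4, 0, 0, 5], [0.1, -13.4, -7, 1.4, 0, 0, 5]],
  ],
)

```text
t: 25.55
tcp_pos: [0.5052, -0.1283, 0.1571]
tool_rot: [0.062, 0.705, -0.062, 0.704]
force: [0.8, -1.6, -0.8]
finger_gap: 0.153
```

```bash
python3 go.py .4425 -.239 .08 80
```

```text
t 25.55 tcp [ 0.5052 -0.1283  0.1571] yaw 79.93 F [ 0.8 -1.6 -0.8] gap 13.1
row [ 3.082 -4.801 -1.692] [-0.015 -0.012 -0.004] q6 -1.86
```

Request:
carry_out(
  commands=[
    [[0.2, -2, -0.7, 0, 0, 0, 5], [0.5, -3.8, -1.4, 0, 0, 0, 5], [1.5, -4.8, -1.7, 0, 0, 0, 5], [2.5, -4.8, -1.7, 0, 0, 0, 5], [3, -4.8, -1.7, 0, 0, 0, 5]],
  ],
)

```text
t: 26.05
tcp_pos: [0.4421, -0.2383, 0.0805]
tool_rot: [0.064, 0.705, -0.063, 0.703]
force: [0.8, 0.6, -0.6]
finger_gap: 0.156
```

```bash
python3 go.py .4425 -.239 .0535 80
```

```text
t 26.05 tcp [ 0.4421 -0.2383  0.0805] yaw 79.71 F [ 0.8  0.6 -0.6] gap 13.3
row [ 1.079 -0.027  0.024] [-0.058 -0.037 -0.024] q6 -2.11
```

Request:
carry_out(
  commands=[
    [[0.4, 0, 0, 0, 0, 0, 5], [0.8, 0, 0, 0, 0, 0, 5], [1, 0, 0, 0, 0, 0, 5], [1.1, 0, 0, 0, 0, 0, 5], [1.1, 0, 0, 0, 0, 0, 5]],
  ],
)

```text
t: 26.55
tcp_pos: [0.4441, -0.2378, 0.055]
tool_rot: [0.062, 0.704, -0.062, 0.704]
force: [-0.2, 0.4, -0.9]
finger_gap: 0.153
```

```bash
python3 go.py .4425 -.239 .0535 80
```

```text
t 26.55 tcp [ 0.4441 -0.2378  0.055 ] yaw 79.92 F [-0.2  0.4 -0.9] gap 13.0
row [ 0.059 -0.058 -0.054] [-0.017  0.002  0.001] q6 -2.11
```

Request:
carry_out(
  commands=[
    [[0.05, 0, 0, 0, 0, 0, 5], [0.1, 0, 0, 0, 0, 0, 5], [0.1, 0, 0, 0, 0, 0, 5], [0.1, 0, 0, 0, 0, 0, 5], [0.1, 0, 0, 0, 0, 0, 5]],
  ],
)

```text
t: 27.05
tcp_pos: [0.4443, -0.2382, 0.0536]
tool_rot: [0.062, 0.704, -0.063, 0.705]
force: [-0.5, 1.2, 4.8]
finger_gap: 0.152
```

Request:
carry_out(
  commands=[
    [[0, 0, 0, 0, 0, 0, 30], [0, 0, 0, 0, 0, 0, 50], [0, 0, 0, 0, 0, 0, 60], [0, 0, 0, 0, 0, 0, 60], [-0.5, 0, 0, 0, 0, 0, 60]],
  ],
)

```text
t: 27.55
tcp_pos: [0.443, -0.2373, 0.0642]
tool_rot: [0.063, 0.705, -0.062, 0.703]
force: [-0.5, 0.5, 0.3]
finger_gap: 0.705
```

Request:
carry_out(
  commands=[
    [[-1, 0, 0, 0, 0, 0, 60], [-2, 0, 0, 0, 0, 0, 60], [-3, 0, 0, 0, 0, 0, 60], [-3.5, 0, 0, 0, 0, 0, 60], [-3.5, 0, 2, 0, 0, 0, 60]],
  ],
)

```text
t: 28.05
tcp_pos: [0.4876, -0.244, 0.1543]
tool_rot: [0.064, 0.707, -0.062, 0.702]
force: [0.9, -0.6, -0.0]
finger_gap: 0.701
```

```bash
python3 go.py .607 -.238 .14 70; python3 - <<'E'
from h import *
a=snap("scene"); b=snap("top")
cv2.imwrite(f"pics/s19.png",cv2.convertScaleAbs(crop(a["image"],220,150,120,110,5),alpha=1.5))
E
```

```text
t 28.05 tcp [ 0.4876 -0.244   0.1543] yaw 79.75 F [ 0.9 -0.6 -0. ] gap 59.8
row [0.541 1.083 4.662] [ 1.951 -0.085 -0.025] q6 -2.06
```

View pics/s19.png

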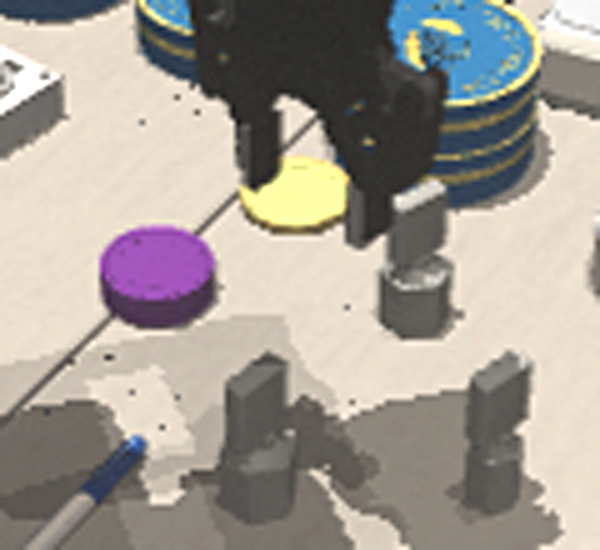

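Request:
carry_out(
  commands=[
    [[0, 0.3, 1.5, 1, 0, 0, 60], [0, 0.7, 3, 2, 0, 0, 60], [0.5, 1.1, 4.6, 2.15, 0, 0, 60], [0.5, 1.1, 4.6, 2.15, 0, 0, 60], [0.5, 1.1, 4.6, 2.15, 0, 0, 60]],
  ],
)

```text
t: 28.65
tcp_pos: [0.6109, -0.2392, 0.1395]
tool_rot: [0.128, 0.696, -0.127, 0.695]
force: [-1.0, -0.4, 0.2]
finger_gap: 0.704
```

```bash
python3 go.py .6075 -.238 .051 69; python3 - <<'E'
from h import *
a=snap("scene"); b=snap("top")
cv2.imwrite(f"pics/s20.png",np.hstack([cv2.convertScaleAbs(crop(a["image"],260,130,80,100,5),alpha=1.5),cv2.convertScaleAbs(crop(b["image"],240,130,80,100,5),alpha=1.7)]))
E
```

```text
t 28.65 tcp [ 0.6109 -0.2392  0.1395] yaw 69.22 F [-1.  -0.4  0.2] gap 60.2
row [ 3.539e+00 -3.000e-03 -1.400e-01] [ 0.044 -0.019 -0.001] q6 -1.75
```

View pics/s20.png

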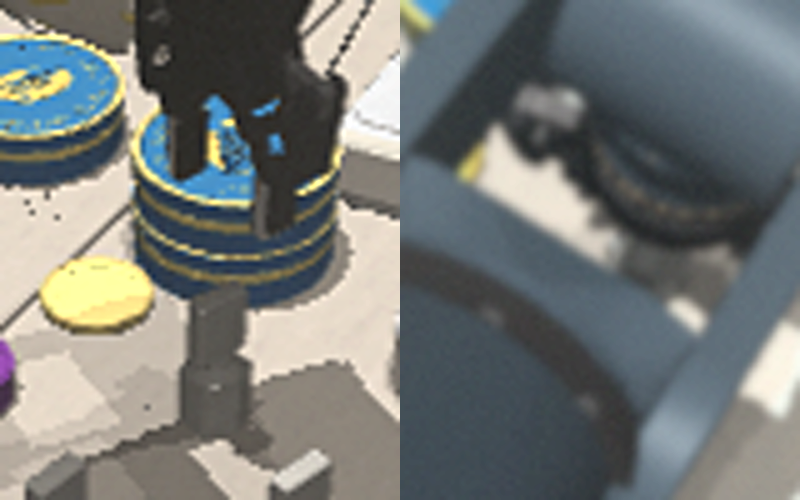

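The gripper is over the second wide key, whose wing is at crop (218,325), and the fingers are well placed. Descending and gripping.

Request:
carry_out(
  commands=[
    [[0.9, 0, -0.1, 0, 0, 0, 60], [1.8, 0, -0.1, 0, 0, 0, 60], [2.7, 0, -0.1, 0, 0, 0, 60], [3.4, 0, -0.1, 0, 0, 0, 60], [3.5, 0, -0.1, 0, 0, 0, 60]],
  ],
)

```text
t: 29.25
tcp_pos: [0.606, -0.2385, 0.0509]
tool_rot: [0.129, 0.697, -0.128, 0.694]
force: [-0.6, -0.0, 0.3]
finger_gap: 0.699
```

```bash
python3 go.py .6075 -.238 .051 69; python3 - <<'E'
from h import *
a=snap("scene")
cv2.imwrite(f"pics/s21.png",cv2.convertScaleAbs(crop(a["image"],260,130,80,100,5),alpha=1.5))
E
```

```text
t 29.25 tcp [ 0.606  -0.2385  0.0509] yaw 69.07 F [-0.6 -0.   0.3] gap 59.7
row [-0.005  0.039  0.05 ] [ 0.013 -0.059 -0.009] q6 -1.75
```

View pics/s21.png

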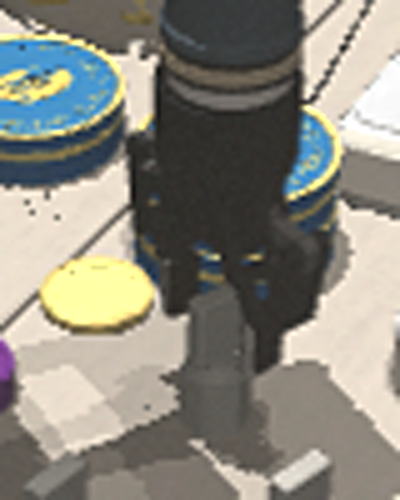

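Request:
carry_out(
  commands=[
    [[0, 0, 0.05, 0, 0, 0, 5], [0, 0, 0.05, 0, 0, 0, 5], [0, 0, 0.05, 0, 0, 0, 5], [0, 0, 0.05, 0, 0, 0, 5], [0, 0, 0.05, 0, 0, 0, 5]],
  ],
  force=80,
)

```text
t: 29.8
tcp_pos: [0.6106, -0.2398, 0.0536]
tool_rot: [0.128, 0.695, -0.128, 0.696]
force: [-0.8, 0.8, 4.0]
finger_gap: 0.148
```

```bash
python3 go.py .6075 -.238 .051 69; python3 -c "
from h import *
print(senseavg(3))"
```

```text
t 29.8 tcp [ 0.6106 -0.2398  0.0536] yaw 69.14 F [-0.8  0.8  4. ] gap 12.6
row [ 0.103  0.023 -0.141] [0.028 0.021 0.005] q6 -1.75
[ 0.61060992 -0.23979771  0.05358683]
```

Request:
carry_out(
  commands=[
    [[-0.5, 0, 0, 0, 0, 0, 5], [-1, 0, 0, 0, 0, 0, 5], [-2, 0, 0, 0, 0, 0, 5], [-3, 0, 0, 0, 0, 0, 5], [-4, 0, 0, 0, 0, 0, 5]],
  ],
)

```text
t: 30.45
tcp_pos: [0.6097, -0.2393, 0.1539]
tool_rot: [0.128, 0.695, -0.128, 0.695]
force: [0.7, 0.1, -0.2]
finger_gap: 0.156
```

```bash
python3 go.py .632 .0843 .154 93; python3 - <<'E'
from h import *
a=snap("scene")
cv2.imwrite(f"pics/s22.png",cv2.convertScaleAbs(crop(a["image"],260,110,80,100,5),alpha=1.5))
E
```

```text
t 30.45 tcp [ 0.6097 -0.2393  0.1539] yaw 69.13 F [ 0.7  0.1 -0.2] gap 13.3
row [-2.0000e-03  1.2413e+01 -3.7800e+00] [-4.774e+00 -1.000e-03 -1.000e-03] q6 -1.75
```

View pics/s22.png

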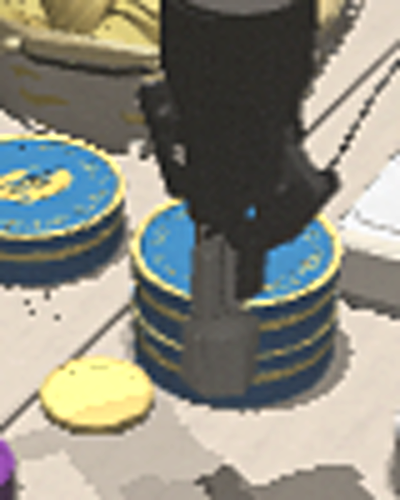

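Request:
carry_out(
  commands=[
    [[0, 12.4, -3.7, -1.5, 0, 0, 5], [0, 12.4, -3.7, -3, 0, 0, 5], [0, 12.4, -3.7, -4.5, 0, 0, 5], [0, 12.4, -3.7, -4.8, 0, 0, 5], [0, 12.4, -3.7, -4.8, 0, 0, 5]],
  ],
)

```text
t: 31.0
tcp_pos: [0.6283, 0.0117, 0.1528]
tool_rot: [-0.019, 0.707, 0.019, 0.707]
force: [0.7, -1.0, -0.8]
finger_gap: 0.147
```

```bash
python3 go.py .635 .0845 .14 93
```

```text
t 31.0 tcp [0.6283 0.0117 0.1528] yaw 93.13 F [ 0.7 -1.  -0.8] gap 12.5
row [0.511 2.893 0.428] [ 0.026  0.003 -0.   ] q6 -1.78
```

Request:
carry_out(
  commands=[
    [[0, 1.4, 0.2, 0, 0, 0, 5], [0, 2.5, 0.4, 0, 0, 0, 5], [0.5, 2.9, 0.42, 0, 0, 0, 5], [0.5, 2.9, 0.42, 0, 0, 0, 5], [0.5, 2.9, 0.42, 0, 0, 0, 5]],
  ],
)

```text
t: 31.5
tcp_pos: [0.6342, 0.0817, 0.139]
tool_rot: [-0.019, 0.708, 0.019, 0.706]
force: [-0.9, -0.0, -1.3]
finger_gap: 0.151
```

```bash
python3 - <<'E'
from h import *
S=[];Q=[]
for i in range(5): S.append(snap("scene")); Q.append(manip.sense())
a=S[0]; im=np.mean([s["image"] for s in S[1:]],0)
for r in range(144,156): print(r,' '.join('%3d/%3d'%(im[r,c].mean(),im[r,c,0]-im[r,c,2]) for c in list(range(205,212))+list(range(218,225))))
for st in Q[1::3]:
    p=st["tcp_pos"];M=R.from_quat(st["tool_rot"]).as_matrix();print(p)
    for h in(.0536,.0356,.0176): print(h,proj(a,p+M[:,0]*h).round(2))
cv2.imwrite(f"pics/s23.png",cv2.convertScaleAbs(crop(S[-1]["image"],185,125,60,60,10),alpha=1.5))
E
python3 go.py .635 .0845 .108 93
```

```text
144 136/-18 139/-18 138/-19  84/ -9  50/ -3  52/ -4  54/ -3  53/ -4  51/ -4  48/ -5  60/-11  66/  0  84/-36 115/-57
145 139/-18 140/-20 139/-18  90/-11  50/ -3  53/ -4  54/ -4  53/ -4  53/ -5  48/ -3  38/ 10  36/ 26  35/ 25  36/ 27
146 137/-18 140/-20 136/-18  89/-10  48/ -4  53/ -4  53/ -4  54/ -3  53/ -4  48/ -2  38/  8  39/ 26  38/ 24  38/ 24
147 139/-20 138/-18 137/-18 107/-13  47/ -2  53/ -4  53/ -4  54/ -3  54/ -4  51/ -4  45/ -6  53/ -7  47/  6  45/  8
148 138/-19 139/-20 140/-19 131/-17  47/ -3  52/ -4  54/ -4  53/ -4  54/ -4  52/ -4  46/-12  66/-38  66/-37  65/-36
149 138/-18 137/-18 140/-18 138/-19  46/ -3  52/ -4  53/ -4  54/ -4  54/ -4  53/ -4  41/  0  38/ 22  43/ 12  46/  0
150 138/-18 139/-19 143/-20 138/-19  62/ -6  50/ -3  53/ -4  53/ -4  53/ -4  53/ -4  43/ -1  39/ 23  39/ 23  39/ 24
151 140/-19 140/-19 142/-19 138/-18  80/ -9  50/ -3  53/ -4  53/ -4  53/ -4  53/ -3  43/  6  38/ 23  39/ 22  40/ 22
152 140/-19 139/-18 138/-19 136/-18  84/ -9  48/ -3  52/ -4  51/ -4  52/ -4  52/ -3  42/  6  37/ 23  38/ 23  39/ 23
153 138/-18 137/-18 138/-19 137/-20  95/-11  56/ -4  49/ -4  49/ -4  53/ -4  68/ -6  53/ -2  48/  5  41/ 19  42/ 20
154 137/-18 139/-19 138/-18 139/-18 142/-20 136/-19 116/-15 105/-13 142/-20 145/-20 144/-20 143/-20 133/-19 126/-19
155 140/-19 140/-19 138/-18 140/-19 140/-19 141/-20 143/-19 142/-20 141/-19 139/-18 138/-19 140/-19 140/-19 142/-20
[0.63504408 0.08105199 0.1397811 ]
0.0536 [[216.43 150.47]]
0.0356 [[215.8 145.4]]
0.0176 [[215.15 140.23]]
[0.63526347 0.0813407  0.14014707]
0.0536 [[216.39 150.3 ]]
0.0356 [[215.76 145.23]]
0.0176 [[215.11 140.07]]
t 31.75 tcp [0.6353 0.0813 0.1401] yaw 93.02 F [ 0.9  0.3 -1.1] gap 12.7
row [ 1.286  0.127 -0.004] [0.004 0.004 0.003] q6 -1.67
```

View pics/s23.png

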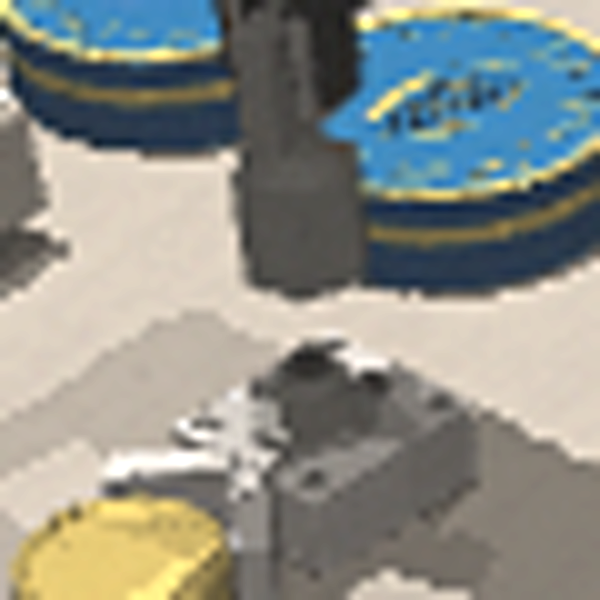

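Request:
carry_out(
  commands=[
    [[0.4, 0.1, 0, 0, 0, 0, 5], [0.8, 0.12, 0, 0, 0, 0, 5], [1.1, 0.12, 0, 0, 0, 0, 5], [1.25, 0.12, 0, 0, 0, 0, 5], [1.25, 0.12, 0, 0, 0, 0, 5]],
  ],
)

```text
t: 32.25
tcp_pos: [0.6342, 0.0859, 0.1075]
tool_rot: [-0.019, 0.708, 0.019, 0.706]
force: [-1.0, 0.5, -1.1]
finger_gap: 0.15
```

```bash
python3 -c "
from h import *
print(senseavg(3))"; python3 go.py .635 .0845 .1 93
```

```text
[0.63489796 0.08584817 0.10850135]
t 32.4 tcp [0.6351 0.0859 0.1089] yaw 93.14 F [ 0.2 -0.4 -0.7] gap 13.1
row [ 0.354 -0.054 -0.008] [0.028 0.006 0.001] q6 -1.67
```

Request:
carry_out(
  commands=[
    [[0, -0.04, 0, 0, 0, 0, 5], [0.1, -0.04, 0, 0, 0, 0, 5], [0.2, -0.04, 0, 0, 0, 0, 5], [0.3, -0.04, 0, 0, 0, 0, 5], [0.4, -0.04, 0, 0, 0, 0, 5]],
  ],
)

```text
t: 32.9
tcp_pos: [0.6348, 0.0848, 0.0984]
tool_rot: [-0.019, 0.707, 0.019, 0.707]
force: [-0.4, 0.1, -1.4]
finger_gap: 0.151
```

Request:
carry_out(
  commands=[
    [[0.05, 0, 0, 0, 0, 0, 5], [0.1, 0, 0, 0, 0, 0, 5], [0.15, 0, 0, 0, 0, 0, 5], [0.2, 0, 0, 0, 0, 0, 5], [0.2, 0, 0, 0, 0, 0, 5]],
  ],
)

```text
t: 33.4
tcp_pos: [0.6348, 0.0848, 0.0935]
tool_rot: [-0.019, 0.707, 0.019, 0.707]
force: [0.0, 0.2, -1.4]
finger_gap: 0.153
```

The key went past the nut top without resistance, so this one fits. Pushing it home.

Request:
carry_out(
  commands=[
    [[0.06, 0, 0, 0, 0, 0, 5], [0.12, 0, 0, 0, 0, 0, 5], [0.18, 0, 0, 0, 0, 0, 5], [0.24, 0, 0, 0, 0, 0, 5], [0.3, 0, 0, 0, 0, 0, 5]],
  ],
)

```text
t: 33.9
tcp_pos: [0.6351, 0.0849, 0.0873]
tool_rot: [-0.019, 0.707, 0.019, 0.707]
force: [-4.3, -0.1, 12.5]
finger_gap: 0.152
```

Request:
carry_out(
  commands=[
    [[0.05, 0, 0, 0, 0, 0, 5], [0.1, 0, 0, 0, 0, 0, 5], [0.15, 0, 0, 0, 0, 0, 5], [0.15, 0, 0, 0, 0, 0, 5], [0.15, 0, 0, 0, 0, 0, 5]],
  ],
)

```text
t: 34.4
tcp_pos: [0.6352, 0.0849, 0.0873]
tool_rot: [-0.02, 0.706, 0.019, 0.707]
force: [-7.7, -0.8, 22.6]
finger_gap: 0.157
```

```bash
python3 go.py .635 .0845 .0866 93; python3 - <<'E'
from h import *
a=snap("scene");b=snap("top")
print(tin(a,(180,165,28,30),.011))
cv2.imwrite(f"pics/s24.png",cv2.convertScaleAbs(crop(a["image"],185,125,60,60,10),alpha=1.5))
E
```

```text
t 34.4 tcp [0.6352 0.0849 0.0873] yaw 93.16 F [-7.7 -0.8 22.6] gap 13.4
row [ 0.028 -0.018 -0.007] [0.032 0.018 0.005] q6 -1.67
(array([196.91, 183.25]), array([18., 22.]), array([0.5483, 0.098 , 0.011 ]))
```

View pics/s24.png

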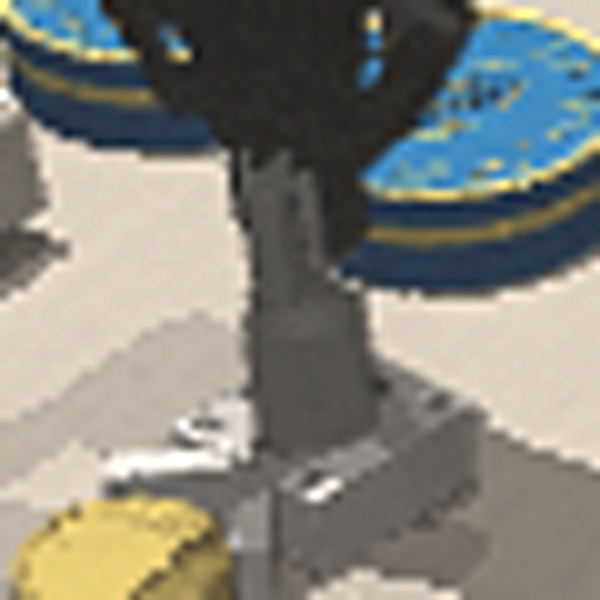

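Request:
carry_out(
  commands=[
    [[-0.05, 0, 0, 0, 0, 0, 5], [-0.05, 0, 0, 0, 0, 0, 5], [-0.05, 0, 0, 0, 0, 0, 5], [-0.05, 0, 0, 0, 0, 0, 5], [-0.05, 0, 0, 0, 0, 0, 5]],
  ],
)

```text
t: 35.0
tcp_pos: [0.6351, 0.0849, 0.0873]
tool_rot: [-0.02, 0.706, 0.019, 0.707]
force: [-5.2, -0.1, 16.8]
finger_gap: 0.15
```

```bash
python3 go.py .635 .0845 .0866 93; python3 - <<'E'
from h import *
a=snap("scene");b=snap("top")
print(tin(a,(180,165,28,30),.011),tin(b,(122,185,45,40)))
cv2.imwrite("pics/fin_s.png",a["image"]);cv2.imwrite("pics/fin_t.png",b["image"])
E
```

```text
t 35.0 tcp [0.6351 0.0849 0.0873] yaw 93.15 F [-5.2 -0.1 16.8] gap 12.8
row [ 0.028 -0.017 -0.004] [0.03  0.013 0.003] q6 -1.67
(array([196.86, 183.24]), array([18., 22.]), array([0.5483, 0.0981, 0.011 ])) (array([145.21, 204.06]), array([28.3, 29. ]), array([0.5493, 0.0954, 0.022 ]))
```

View pics/fin_s.png

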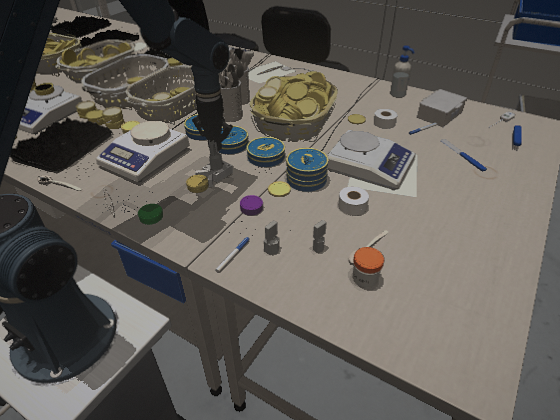

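View pics/fin_t.png

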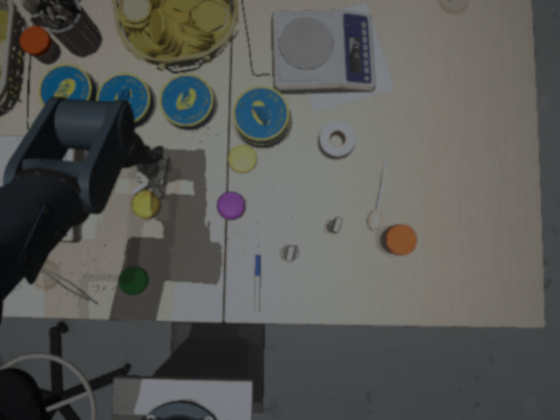

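The tin is home at top (145,204). The rejected key stands at (290,254). The lid (242,158), marker (257,280), jar (400,240) and roll (337,140) have not moved. The fitting key is gripped and seated, with about 17 N pressing down. Handing in.

```bash
python3 -c "
from station import manip
print(manip.sign_off())"
```

```text
the job is handed in; nothing more can be done
None
```

The job is done and handed in at about 35 s: the tin is home in the V, and the key that fits is seated on the nut, still gripped and pressed down.

- **Tin:** I gripped it low, slid it to the notch, then pushed it in with shut fingers. My first push left it on one face, about 2.5 mm short. A second push with a sideways wiggle seated it. It then stopped advancing, and its position was unchanged at the end: (0.549, 0.095) from the top camera and (0.548, 0.098) from the scene camera.
- **Key that did not fit:** the wide key nearer the robot, at about (0.44, -0.24), stopped with its rim 14 mm above the washer. It did not drop over about 4 mm × 3 mm of shifting and about ±7° of turning. I stood it back upright where it had been.
- **Key that fits:** the wide key from about (0.61, -0.24) dropped over the nut without resistance. It sits 14.0 mm lower than the other key did, with about 17 N pressing down.
- **Other things:** the lid, marker, jar, label roll and slim key look unmoved in the last pictures.
- **Disagreements:** the two cameras differ by up to about 3 mm, so the tin's contact with both faces rests mainly on the push test. The seated height read 0.7 mm above my estimate, but the other key's reading on the nut top was high by a similar amount.

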